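# Clip a relay module onto a sloping rail and slide the end stop up to it

### The arm

A 7-joint arm with a two-finger parallel gripper is mounted at the origin on a cart in front of the work surface, level with it; the furniture and walls round the work are solid. World frame = base frame: x ahead of the robot, y to its left, z up, the work surface at z = 0. Lengths are in m, angles in rad, forces in N, time in s.
With the tool pointing down it reaches from about 0.425 to 0.825 m from the base axis. Payload 3.6 kg.
Tool frame: the origin (TCP) lies on the centre line of the jaws, within the pads' length; the fingertips stand 11 mm ahead of it and the grasp point (between the pads) lies 8 mm behind it; z points along the fingers, y is the line along which they close (so a half turn about z gives the same grasp; the last joint's range is limited). The gripper opens to 85 mm and grips with 20 to 120 N. Pads are 22 mm wide; open, the fingers measure 114 mm over their backs; the gripper's body (76 mm by 85 mm) begins 54 mm behind the grasp point. The pads swing forward as they close: fully open they stand 13 mm farther back than shut.
Start: joints at [-1.212, 0.615, -0.013, 1.423, 0.008, 1.103, -0.04], TCP at [0.245, 0.602, 0.242] pointing down, gripper open.
Joint ranges: [-3.12, 3.12], [-0.3, 2.06], [-1.34, 1.32], [0.26, 2.42], [-1.36, 4.5], [0.01, 1.98], [-2.84, 2.84]. Speed limits (rad/s): [2.79, 2.79, 3.14, 3.14, 3.14, 3.14, 3.14].

### API

Orientations are given as [roll, pitch, yaw] about the fixed x, y, z axes, in that order (R = Rz(yaw) Ry(pitch) Rx(roll)).
In Python, from rig import arm, imaging gives the robot as it stands.
- The arm moves only by the shell command python3 -m inch 'ROWS'. ROWS is JSON, a list that holds one entry, the list of rows, each a list of 7 numbers: the shift along the tool's x, y, z each as a share of 2.5 cm, from -1 to 1, then the turn, a rotation vector about the tool's x, y, z each as a share of 4 degrees, from -1 to 1, then the opening, from -1 (shut) to 1 (fully open). In form: [[[dx, dy, dz, rx, ry, rz, jaw], ...]]. A call has 1 to 8 rows; each row shifts and turns the commanded pose from where the row before left it, along the tool's axes as they then stand; what a row does not reach is not made up. A row lasts 1/10 s, in which the tool goes at most 50 mm and 8.59 degrees, less where a joint would pass 70% of its speed; a pose out of reach is approached as far as the arm can. A call with a number of a shift or a turn outside -1 to 1 is refused whole. A call with a gripper value outside its range is refused whole. The fingers move at their own pace and stop on an object; the grip force is fixed at half the most. Time passes only in rows, so rows that do not move let the fingers close. It gives the time, the measured TCP pose, the force, the opening and the grip force at its end, in the units of the state.
- arm.observe(): the state, without advancing time (a new reading comes with each control period).
- imaging.get_image(name): name is "scene" or "top"; returns a dict with "frame" (420x560x3 uint8, blue, green, red), "range_z" (420x560 float32, m along the optical axis (not along the pixel's ray), 0 where there is no reading), "intrinsics" (3x3 intrinsics, pixels), "rvec" (rotation vector, rad) and "tvec" (3), from world to camera coordinates, as OpenCV has them. Camera axes: x right, y down, z forward; pixel columns grow to the right and rows downward; lengths in m; the calibration is good to about 2 mm. A picture is of the moment at which its call begins.
- arm.job_done(): hands the job in; it is judged then, once.
The state is a dict: "time": time; "joints": joint angles; "qvel": joint speeds; "tau": joint torques, N m; "tool_pos": TCP position; "ee_rot": TCP orientation; "force": force on the tool from outside, world axes, zero at the start; "moment": the same for the moment, N m; "width": finger opening in m; "grip_force": force on a finger pad.
Only numpy, scipy, OpenCV 4.12 (cv2) and the standard library are available. Lean on these libraries where they do the work, as an engineer would, in place of code of your own. Each camera call takes 0.05 s, during which the arm holds its last target. There are 200 camera calls.

### The job

Fit the loose relay module onto the rail of the sloping stand: hook its lip under the rail's upper edge, about midway along the free stretch between the relay that is already fitted and the black end stop, then tilt its lower end down until the foot clip snaps under the rail's lower edge. Then slide the end stop along the rail until it stands against the new module, still leaving an air gap to the fitted relay, and let go. Leave the multimeter, screwdriver and marker where they are.

Things in the scene. Friction and masses are not known exactly. Their poses are not given: they have to be found in the camera images.
- relay: loose grey relay module standing on the bench, 86 x 45 x 67 mm (its x, y, z), 0.13-0.22 kg. Origin: plane of its feet's undersides, mid length and width; z up. Housing x -43..43, y -22.5..22.5, z 14.5..46, narrower block x -25..25 to z 65. Home on the rail: origin at x -0.5, z -14.5 mm in the rail's frame, axes parallel to the rail's (its +x hook end up the slope)
- relay_grip (a point): point in the middle of the module, 40 mm above its origin: grasp here across the 45 mm (y). Under the housing a recess, ceiling at z 14.5 (module frame), takes the 40 mm wide rail; at its +x end is the rigid hook, at its -x end two cheeks (x -42.5..-31.5, y +-13.5..22.5, down to z 0) with the foot clip between them
- relay_hook (a point): inner corner of the hook, where its leg meets the recess ceiling: (20.5, 0, 14.5) mm in the module's frame. It lands on the upper long edge of the rail's top face. The leg fills x 20.5..27, z 0..14.5, full width; beyond it a skirt, x 27..42, down to z 5
- lip_tip (a point): upper edge of the tip of the hook's lip: (13.5, 0, 5) mm in the module's frame. The lip points from the leg to -x; its upper face falls from z 9.3 at the leg to z 5 at this tip, its underside is near z 2. The rail's 4 mm flange goes between lip and ceiling, easily with the module tilted 15 to 22 degrees to the rail, -x end raised
- foot_clip (a joint): black spring clip under the module's -x end, 25 mm wide; nose tip x -15.7, nose top z 9.3, slope below it down to x -21.8, z 0.5 mm (module frame). Value in m: 0 at rest, grows as it is pushed out to -x, at most 0.007. It meets the rail at about 15 degrees, gives way by 4 mm with a 3.5 N spring (about 8 N pressing on that end), then springs back under the rail's edge
- rail: aluminium rail 240 mm long on a fixed grey stand, 270 mm wide, whose face slopes 40 degrees, rising to the robot's right. Origin: middle of the rail's top face. x up the slope, y along the rail (away from the robot), z out of the face. Flange 40 mm wide (x -20..20), 4 mm thick (z -4..0), on a 22 mm wide web; the stand's face (172 mm along x) lies at z -19
- fitted_relay: a module of the same kind already fitted on the rail (fixed), near the rail's -y end (the end near the robot), 45 mm wide along the rail. Origin: on the rail's top face, mid width; its frame is turned with the stand but level (y along the rail, z up), not sloped
- stop_face (a point): point on the end stop's face that looks to -y (to the fitted relay), over the rail's middle, 20 mm above the rail's top face. The stop reaches 12 mm to +y from this face and stands 42 mm above the rail's top face; it is 50 mm long across the rail in its lower 14 mm and 34 mm above that
- end_stop (a joint): black end stop clamped on the rail on its +y (far) side. Value in m: how far it has been slid along the rail to -y (towards the robot) from 95 mm beyond the rail's middle; range 0 to 0.15. Slides with about 2.5 N of friction and stays where it is left
- multimeter: yellow and black hand multimeter lying on its back, 138 x 68 x 40 mm, a bystander; origin under its centre
- driver: screwdriver with green handle lying on the bench, 207 x 34 x 36 mm, a bystander; origin under its centre
- marker: black-capped marker pen lying on the bench, 137 x 14 x 16 mm, a bystander; origin under its centre
Things that resemble listed ones, but are neither listed nor needed, are in the scene too. What is shaped like the relay but orange or pink is not meant.

How it is judged:
On the way, in this order (a step that is already met when the one before it is completed fails the run):
1. the module is hooked on the rail's upper edge and its foot clip has snapped under the lower edge, with at least 15 mm of free rail to the fitted relay and to the end stop (angle between the z axis of relay and the z axis of rail, either way round below 0.075 rad and angle between the x axis of relay and the x axis of rail, either way round below 0.075 rad and angle between relay's own z axis and vertical below 0.8 rad and value of joint foot_clip below 0.002 m and x of relay in the frame of rail between -0.0045 and 0.0035 m and z of relay in the frame of rail between -0.0175 and -0.012 m and x of relay_hook in the frame of rail above 0.01 m and y of relay in the frame of fitted_relay above 0.06 m and y of stop_face in the frame of relay above 0.0375 m), for 0.2 s.
2. the end stop has been slid against the module (angle between the z axis of relay and the z axis of rail, either way round below 0.075 rad and angle between the x axis of relay and the x axis of rail, either way round below 0.075 rad and angle between relay's own z axis and vertical below 0.8 rad and value of joint foot_clip below 0.002 m and x of relay in the frame of rail between -0.0045 and 0.0035 m and z of relay in the frame of rail between -0.0175 and -0.012 m and x of relay_hook in the frame of rail above 0.01 m and y of stop_face in the frame of relay below 0.0255 m), for 0.2 s.
At the end, for the whole second after the job is handed in: The module sits home on the rail (within 0.075 rad, 4 mm across the rail, 3 mm in height), hook at the upper edge, foot clip sprung back (under 2 mm); the end stop's face is within 3 mm of its side; at least 8 mm of air remains to the fitted relay; all at rest and released (all of step 2 and y of relay in the frame of fitted_relay above 0.053 m and y of stop_face in the frame of relay above 0.0195 m and linear speed of relay below 0.02 m/s and velocity of joint end_stop below 0.01 m/s); the robot touches nothing.
It fails at once if the multimeter is pushed more than 30 mm (distance of multimeter from where it was at the start of the episode above 0.03 m).
It fails at once if the screwdriver is pushed more than 30 mm (distance of driver from where it was at the start of the episode above 0.03 m).
It fails at once if the marker is pushed more than 30 mm (distance of marker from where it was at the start of the episode above 0.03 m).
It also fails if it takes over 58 s, if anything falls off the work surface, if the arm or the gripper's body presses on something with over 40 N, if the wrist force passes 120 N, or if a joint passes its speed limit or range.

## Working session

There is one attempt and no reset: what is moved stays moved. The work goes in short steps, Python scripts to look and compute and a shell command to move; the robot and the scene stay as the last step left them, time stands still between calls to the robot, and variables do not carry over. Pictures are saved under pics/ and viewed, at most 10 in all, crops included, and the job is handed in when it is done.

```bash
ls; mkdir -p pics
python3 - <<'E'
from rig import arm, imaging
import cv2,numpy as np
print(arm.observe())
for n in("scene","top"):
    d=imaging.get_image(n); cv2.imwrite(f"pics/{n}0.png",d["frame"]); np.savez(f"{n}0.npz",**d)
    R=cv2.Rodrigues(np.array(d["rvec"],float))[0]; print(n,d["intrinsics"],(-R.T@np.array(d["tvec"]).ravel()),R)
E
```

```text
pics
{'time': 0.0, 'joints': array([-1.2114927 ,  0.61599519, -0.01261073,  1.42491424,  0.00810855,
        1.10337918, -0.04043016]), 'qvel': array([-1.41066936e-03, -2.06850688e-04,  2.55505448e-04,  2.41152111e-06,
       -1.15085059e-03, -6.26819597e-04,  5.08185706e-04]), 'tau': array([-4.84401460e-05, -4.69218493e+01,  2.59031570e-01, -1.71039069e+01,
        9.94415808e-03,  9.69922927e-03, -2.90818343e-05]), 'tool_pos': array([0.24431576, 0.6015405 , 0.24108372]), 'ee_rot': array([-3.13894754e+00,  5.00430701e-05,  2.75582483e+00]), 'force': array([-0.00471376,  0.20442634, -0.33038362]), 'moment': array([-0.00253342,  0.00446569,  0.01937672]), 'grip_force': 0.0, 'width': 0.08551297755737781}
scene [[535.55444104   0.         285.40604387]
 [  0.         535.55444104 203.08830307]
 [  0.           0.           1.        ]] [-0.39232356 -0.87106155  1.38316989] [[ 0.69745146 -0.71634274  0.0203605 ]
 [-0.49289413 -0.50013225 -0.71198533]
 [ 0.52020846  0.48653963 -0.7018991 ]]
top [[480.60446301   0.         267.87941386]
 [  0.         480.60446301 213.28155497]
 [  0.           0.           1.        ]] [0.25943464 0.03690334 1.4929863 ] [[-0.0109428  -0.99977818  0.01799575]
 [-0.98161558  0.00731094 -0.19072859]
 [ 0.19055471 -0.01975201 -0.98147784]]
```

View pics/scene0.png

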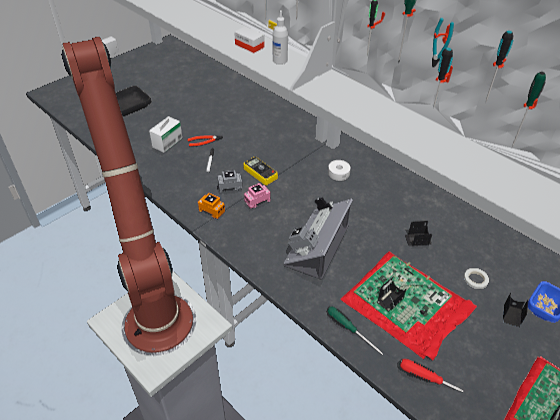

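View pics/top0.png

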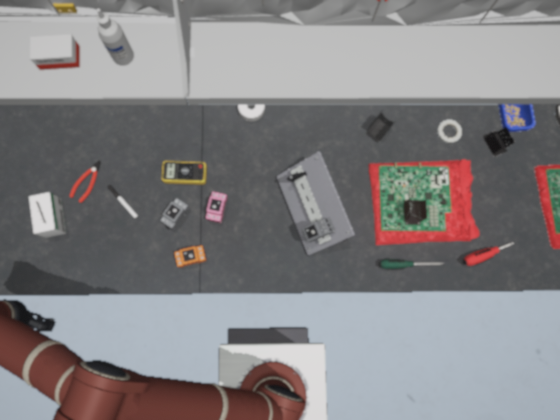

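The scene shows the robot, the loose modules and the stand. There are three relay-shaped things in the top view: grey (174,213), pink (216,207) and orange (190,256). The grey one fits the description. The fitted relay is at top (316,232), the end stop at top (297,176), and the multimeter at (184,172). I'll confirm with an enlarged crop.

Run:
```python
import cv2,numpy as np
t=np.load("top0.npz")["frame"]; s=np.load("scene0.npz")["frame"]
f=lambda im,x,y,w,h,W,H:cv2.resize(im[y:y+h,x:x+w],(W,H),interpolation=cv2.INTER_CUBIC)
a=np.hstack([f(t,150,190,50,50,300,300),f(t,270,145,90,115,235,300)])
b=np.hstack([f(s,205,160,50,50,300,300),f(s,280,190,80,90,235,300)])
cv2.imwrite("pics/crop.png",np.vstack([a,b]))
```

```text
(no output)
```

View pics/crop.png

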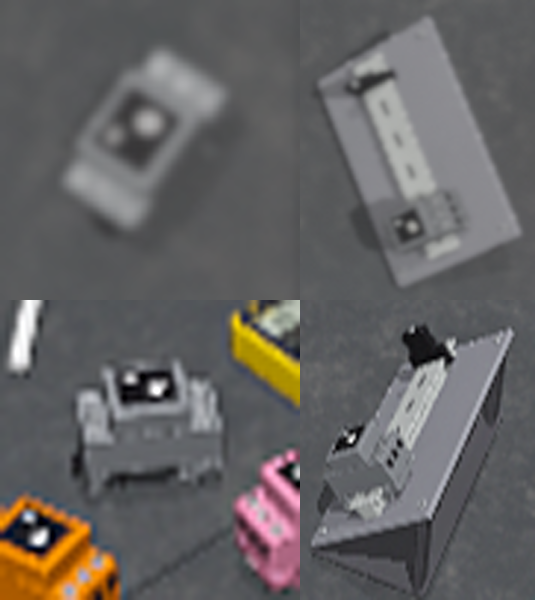

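The crop confirms the grey module: it is 86x45-ish, with the same shape and label as the fitted one. Next I'll measure it and the rail.

```bash
cat > h.py <<'E'
import cv2,numpy as np
class V:
    def __init__(s,d):
        if isinstance(d,str): d=dict(np.load(d))
        s.f=d["frame"]; s.z=d["range_z"]; s.K=np.array(d["intrinsics"],float)
        s.R=cv2.Rodrigues(np.array(d["rvec"],float))[0]; s.t=np.array(d["tvec"],float).ravel(); s.c=-s.R.T@s.t
    def rays(s,uv):
        uv=np.atleast_2d(np.array(uv,float)); p=np.c_[uv,np.ones(len(uv))]@np.linalg.inv(s.K).T
        return p@s.R   # cam z =1
    def pts(s,uv):
        uv=np.atleast_2d(uv).astype(int); return s.c+s.rays(uv)*s.z[uv[:,1],uv[:,0]][:,None]
    def onplane(s,uv,n,d):  # n.p=d
        r=s.rays(uv); return s.c+r*((d-s.c@n)/(r@n))[:,None]
    def proj(s,P):
        q=(np.atleast_2d(P)@s.R.T+s.t)@s.K.T; return q[:,:2]/q[:,2:]
    def cloud(s):
        v,u=np.mgrid[:s.f.shape[0],:s.f.shape[1]]; uv=np.c_[u.ravel(),v.ravel()]
        return s.pts(uv).reshape(s.f.shape)
E
python3 - <<'E'
from h import *
for n,box in(("top",(150,190,50,50)),("scene",(200,160,50,50))):
    v=V(n+"0.npz"); C=v.cloud(); print(n,"z valid",(v.z>0).mean())
    x,y,w,h=box; P=C[y:y+h,x:x+w]; hsv=cv2.cvtColor(v.f,cv2.COLOR_BGR2HSV)[y:y+h,x:x+w]
    bench=P[...,2]; print("bench median",np.median(bench))
    for lo,hi in((0.035,0.055),(0.058,0.075)):
        m=(bench>lo)&(bench<hi)&(hsv[...,1]<60)
        nl,L,st,_=cv2.connectedComponentsWithStats(m.astype(np.uint8)); k=1+np.argmax(st[1:,4]); m=L==k
        q=P[m]; r=cv2.minAreaRect((q[:,:2]*1000).astype(np.float32)); print(lo,m.sum(),"z",np.median(q[:,2]),r, q.mean(0))
# stand
N=[]
for n,box in(("top",(275,150,85,110)),("scene",(280,190,80,90))):
    v=V(n+"0.npz"); C=v.cloud(); x,y,w,h=box; P=C[y:y+h,x:x+w].reshape(-1,3); P=P[(P[:,2]>0.015)&(P[:,2]<0.25)]
    rng=np.random.default_rng(0); best=0
    for _ in range(2000):
        a,b,c=P[rng.choice(len(P),3)]; nn=np.cross(b-a,c-a); l=np.linalg.norm(nn)
        if l<1e-6: continue
        nn/=l; nn*=np.sign(nn[2]) or 1
        if nn[2]<.65 or nn[2]>.87: continue
        i=abs((P-a)@nn)<0.002
        if i.sum()>best: best=i.sum(); I=i
    q=P[I]; c=q.mean(0); nn=np.linalg.svd(q-c)[2][2]; nn*=np.sign(nn[2])
    print(n,len(P),best,"n",nn,"tilt",np.degrees(np.arccos(nn[2])),"yaw of upslope",np.degrees(np.arctan2(-nn[1],-nn[0])),"d",nn@c,c)
E
```

```text
top z valid 0.9959311224489796
bench median 0.0012877368983020832
0.035 202 z 0.04628051802573563 ((544.2987060546875, 296.3127746582031), (45.62359619140625, 86.7004165649414), 56.121429443359375) [0.54073231 0.29474168 0.04598411]
0.058 242 z 0.0656908171241477 ((544.092529296875, 296.98822021484375), (46.658992767333984, 49.480003356933594), 55.015830993652344) [0.54336756 0.29666472 0.06561983]
scene z valid 0.9957950680272109
bench median 0.0021950528485404908
0.035 145 z 0.044874573412852836 ((542.4024047851562, 291.6776123046875), (51.290069580078125, 86.26031494140625), 52.33517837524414) [0.53657265 0.28673891 0.04455644]
0.058 114 z 0.06426940993012564 ((542.6431884765625, 292.45306396484375), (54.42022705078125, 50.134979248046875), 56.3074951171875) [0.54121626 0.29065391 0.06442112]
top 4439 1619 n [-0.22487004  0.60140215  0.76664784] tilt 39.946184799132325 yaw of upslope -69.4987469955565 d -0.14431100791230306 [ 0.56682336 -0.13482149  0.0837836 ]
scene 2409 792 n [-0.22251033  0.60501689  0.76448919] tilt 40.138430639194326 yaw of upslope -69.80771948738851 d -0.14596100634727438 [ 0.55505241 -0.15216582  0.09105005]
```

Run:
```python
from h import *
yaw=np.radians(-69.65); t=np.radians(40)
ex=np.array([np.cos(yaw)*np.cos(t),np.sin(yaw)*np.cos(t),np.sin(t)]); ey=np.array([-np.sin(yaw),np.cos(yaw),0]); ez=np.cross(ex,ey)
Rr=np.c_[ex,ey,ez]; print(Rr)
o0=np.array([0.56,-0.143,0.0875])
for n,box in(("top",(275,150,85,110)),("scene",(280,190,80,90))):
    v=V(n+"0.npz"); C=v.cloud(); x,y,w,h=box; P=C[y:y+h,x:x+w].reshape(-1,3); G=v.f[y:y+h,x:x+w].reshape(-1,3).mean(1)
    m=P[:,2]>.012; P=P[m];G=G[m]; q=(P-o0)@Rr*1000
    f=q[abs(q[:,2]-np.median(q[(abs(q[:,2])<6),2]))<2.5]; print(n,"face z",np.median(f[:,2]),"x",np.percentile(f[:,0],[1,99]),"y",np.percentile(f[:,1],[1,99]))
    zf=np.median(f[:,2]); q[:,2]-=zf+19
    r=(abs(q[:,2])<3)&(G>150); r2=q[r]; print("rail n",r.sum(),"z",np.median(r2[:,2]),"x",np.percentile(r2[:,0],[1,50,99]),"y",np.percentile(r2[:,1],[1,99]), "minrect",cv2.minAreaRect(r2[:,:2].astype(np.float32)))
    for nm,s in(("stop top",(q[:,2]>36)&(q[:,2]<45)&(q[:,1]>20)),("stop all",(q[:,2]>8)&(q[:,2]<45)&(q[:,1]>20)),("fit46",(abs(q[:,2]-31.5)<2.5)&(q[:,1]<0)),("fit65",(abs(q[:,2]-50.5)<2.5)&(q[:,1]<0))):
        k=q[s]
        if len(k)>3: print(nm,len(k),"x",np.percentile(k[:,0],[2,98]).round(1),"y",np.percentile(k[:,1],[2,98]).round(1),"z",np.percentile(k[:,2],[5,50,95]).round(1))
    s=abs(q[:,2]-50.5)<3; s&=(q[:,1]<0); k=q[s]; c=(k[:,:2].min(0)+k[:,:2].max(0))/2; g=G[s]
    print("fitted label bright rel",[(k[i,:2]-c).round(0).tolist()+[int(g[i])] for i in np.argsort(-g)[:6]])
    # loose
    yy=np.radians(-34); Rl=np.array([[np.cos(yy),-np.sin(yy)],[np.sin(yy),np.cos(yy)]])
    x,y,w,h=((150,190,50,50),(200,160,50,50))[n=="scene"]; P=C[y:y+h,x:x+w].reshape(-1,3); G=v.f[y:y+h,x:x+w].reshape(-1,3).mean(1)
    s=abs(P[:,2]-.065)<.004; k=P[s][:,:2]@Rl*1000; c=(k.min(0)+k.max(0))/2; g=G[s]
    print("loose(-34) bright rel",[(k[i]-c).round(0).tolist()+[int(g[i])] for i in np.argsort(-g)[:6]])
a=V("scene0.npz").f
f=lambda x,y,w,h,W,H:cv2.resize(a[y:y+h,x:x+w],(W,H),interpolation=cv2.INTER_CUBIC)
cv2.imwrite("pics/c2.png",np.hstack([f(210,162,40,40,400,400),f(283,218,40,40,400,400)]))
```

```text
[[ 0.26639501  0.93758582 -0.22353195]
 [-0.71823241  0.34775398  0.60266855]
 [ 0.64278761  0.          0.76604444]]
top face z 0.14116834039751236 x [-102.84789225   67.46512549] y [-125.07166376  140.02502066]
rail n 416 z -0.09441810050697796 x [-37.70643014 -15.95523869   2.42004665] y [-110.53541585  125.53928793] minrect ((-17.868606567382812, 8.215660095214844), (240.39495849609375, 41.935302734375), 89.93790435791016)
stop top 41 x [-33.2  -1.1] y [ 92.9 104. ] z [37.9 41.1 43.8]
stop all 91 x [-37.4   6.1] y [ 92.6 104.5] z [11.1 32.3 43.7]
fit46 93 x [-60.7  24.3] y [-95.8 -51.9] z [29.2 31.8 33.8]
fit65 156 x [-41.2   6.5] y [-95.3 -52.4] z [48.6 50.6 52.8]
fitted label bright rel [[8.0, -1.0, 154], [5.0, -0.0, 152], [7.0, -4.0, 152], [3.0, -3.0, 145], [9.0, -5.0, 131], [24.0, 7.0, 131]]
loose(-34) bright rel [[4.0, -3.0, 157], [11.0, -2.0, 156], [6.0, -6.0, 153], [10.0, -5.0, 143], [24.0, -15.0, 142], [24.0, -11.0, 141]]
scene face z -1.5202761410959271 x [-100.18507768   70.21818759] y [-128.9486966   136.52567538]
rail n 183 z -0.26157704718769637 x [-36.33892945 -10.39341401   5.25285848] y [-113.91565183  120.56381251] minrect ((-6.0160980224609375, 6.064476013183594), (244.10086059570312, 62.94639205932617), 89.86369323730469)
stop top 25 x [-31.    1.8] y [ 85.9 102.7] z [36.4 40.5 43.6]
stop all 102 x [-36.4   8.3] y [ 87.6 104.7] z [10.  24.7 41.7]
fit46 67 x [-57.   26.5] y [-99.9 -54.6] z [29.4 31.3 33.5]
fit65 87 x [-39.5   9.6] y [-98.8 -54.3] z [48.7 50.3 52.6]
fitted label bright rel [[3.0, 1.0, 222], [8.0, 0.0, 169], [0.0, 10.0, 155], [20.0, -4.0, 155], [-17.0, 16.0, 154], [20.0, 5.0, 154]]
loose(-34) bright rel [[-55.0, -64.0, 246], [32.0, 59.0, 241], [-51.0, -57.0, 216], [29.0, 63.0, 215], [86.0, -28.0, 209], [28.0, 56.0, 206]]
```

View pics/c2.png

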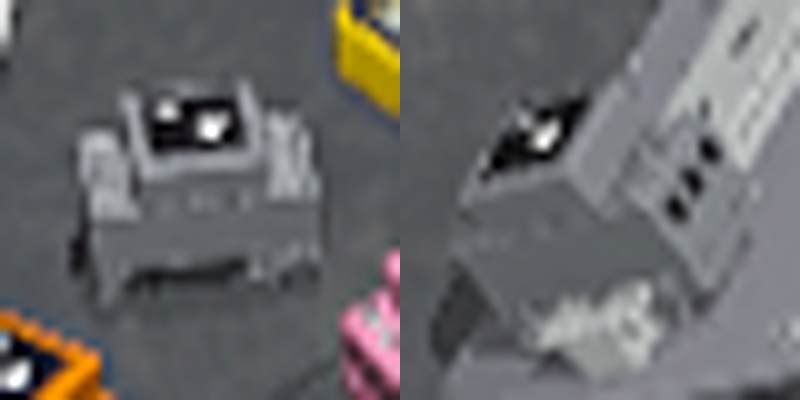

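In the c2 crop, the loose module (left) has its big white dot to the right at (210,128) and the black clip sticking out at the lower left (78,250). On the fitted module the dot lies up-slope at (545,135). So the loose module's +x (hook) points along yaw -34°. Sizes check out: 86x45 housing at z 46, 240x41 rail. Now a helper for the deltas, then the approach.

```bash
cat > goal.py <<'E'
import numpy as np
from scipy.spatial.transform import Rotation as Ro
def pose():
    from rig import arm
    s=arm.observe(); return np.array(s["tool_pos"]),Ro.from_euler("xyz",s["ee_rot"]),s
def delta(p,R,show=True):
    """turn first, then shift in the goal's axes"""
    p0,R0,s=pose(); rv=np.degrees((R0.inv()*R).as_rotvec())/4; d=R.inv().apply(np.array(p)-p0)/.025
    if show: print("t",round(s["time"],2),"turn/4deg",rv.round(2),"then shift/25mm",d.round(2),"F",s["force"].round(1),"w",round(s["width"],4))
    return rv,d
def toolR(yaw,tilt):  # relay x-axis heading yaw, rising tilt (deg) -> tool x=-rx,y=ry,z=-rz
    a,t=np.radians([yaw,tilt]); ex=np.array([np.cos(a)*np.cos(t),np.sin(a)*np.cos(t),np.sin(t)]); ey=np.array([-np.sin(a),np.cos(a),0]); ez=np.cross(ex,ey)
    return Ro.from_matrix(np.c_[-ex,ey,-ez])
E
python3 -c "
from goal import *
delta([.543,.2945,.13],toolR(-34,0))"
```

```text
t 0.1 turn/4deg [-0.03  0.    2.97] then shift/25mm [-16.77  -3.5    4.45] F [-0.1 -0.6  0.6] w 0.0854
```

```bash
python3 -m inch '[[[0,0,0,0,0,1,1],[0,0,0,0,0,1,1],[0,0,0,0,0,0.97,1],[-1,-0.2,0,0,0,0,1],[-1,-0.2,0,0,0,0,1],[-1,-0.2,0.2,0,0,0,1],[-1,-0.2,0.3,0,0,0,1],[-1,-0.2,0.3,0,0,0,1]]]'
python3 -m inch '[[[-1,-0.2,0.3,0,0,0,1],[-1,-0.2,0.3,0,0,0,1],[-1,-0.2,0.3,0,0,0,1],[-1,-0.2,0.3,0,0,0,1],[-1,-0.2,0.3,0,0,0,1],[-1,-0.2,0.3,0,0,0,1],[-1,-0.2,0.3,0,0,0,1],[-1,-0.2,0.3,0,0,0,1]]]'
python3 -m inch '[[[-1,-0.3,0.3,0,0,0,1],[-1,-0.2,0.3,0,0,0,1],[-1,-0.2,0.3,0,0,0,1],[-0.77,0,0.3,0,0,0,1],[0,0,0,0,0,0,1],[0,0,0,0,0,0,1]]]'
python3 - <<'E'
from goal import *
from h import *
from rig import imaging
delta([.543,.2945,.032],toolR(-34,0))
a=[]
for n in("top","scene"):
    d=imaging.get_image(n); np.savez(f"{n}1.npz",**d); v=V(d)
    print(n,"tcp px",v.proj(pose()[0])[0].round()); u=v.proj([[.543,.2945,.05]])[0].astype(int)
    x,y=max(u[0]-40,0),max(u[1]-40,0); a.append(cv2.resize(v.f[y:y+80,x:x+80],(400,400),interpolation=cv2.INTER_CUBIC))
cv2.imwrite("pics/a1.png",np.hstack(a))
E
```

```text
time: 0.9
tool_pos: [0.3347, 0.5106, 0.2216]
ee_rot: [-3.141, 0.0, 2.549]
force: [0.1, 0.6, -0.5]
width: 0.0849
grip_force: 0.0
time: 1.7
tool_pos: [0.4781, 0.3657, 0.1615]
ee_rot: [-3.14, -0.0, 2.549]
force: [0.9, 0.5, -0.1]
width: 0.0855
grip_force: 0.0
time: 2.3
tool_pos: [0.5455, 0.3003, 0.1319]
ee_rot: [-3.141, -0.002, 2.549]
force: [-0.4, 0.2, -0.1]
width: 0.0856
grip_force: 0.0
t 2.3 turn/4deg [-0.   -0.02  0.01] then shift/25mm [-0.05 -0.25  4.  ] F [-0.4  0.2 -0.1] w 0.0856
top tcp px [167. 207.]
scene tcp px [227. 159.]
```

View pics/a1.png

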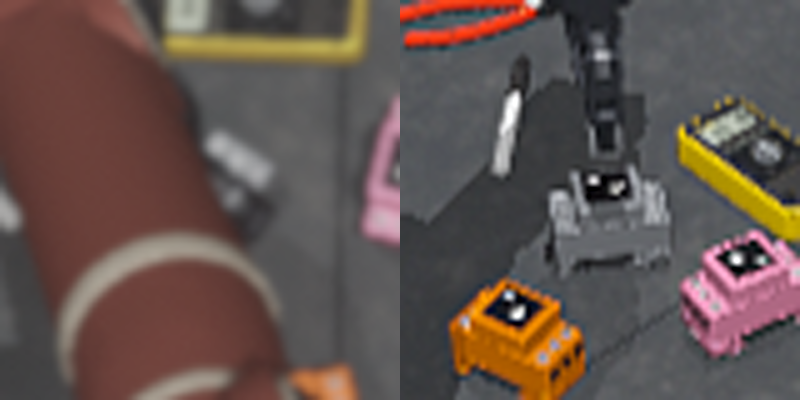

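The gripper hangs above the grey module, with its near finger at scene-crop (603,140) and the module at (610,215). The marker and multimeter are clear. Descend and grip.

```bash
python3 -m inch '[[[-0.05,-0.25,1,0,0,0,1],[0,0,1,0,0,0,1],[0,0,1,0,0,0,1],[0,0,0.6,0,0,0,1],[0,0,0.4,0,0,0,1],[0,0,0,0,0,0,1],[0,0,0,0,0,0,0],[0,0,0,0,0,0,-0.3]]]'
python3 -m inch '[[[0,0,0,0,0,0,-0.6],[0,0,0,0,0,0,-1],[0,0,0,0,0,0,-1],[0,0,0,0,0,0,-1],[0,0,0,0,0,0,-1],[0,0,0,0,0,0,-1],[0,0,0,0,0,0,-1]]]'
python3 -c "
from goal import *
delta([.543,.2945,.032],toolR(-34,0))"
```

```text
time: 3.2
tool_pos: [0.5445, 0.2941, 0.0336]
ee_rot: [3.139, 0.001, 2.549]
force: [-0.0, -0.1, -0.3]
width: 0.0593
grip_force: 0.0
time: 3.9
tool_pos: [0.5448, 0.2944, 0.0337]
ee_rot: [3.139, 0.001, 2.549]
force: [0.2, 0.0, 6.2]
width: 0.0445
grip_force: 61.9
t 3.9 turn/4deg [0.04 0.02 0.  ] then shift/25mm [ 0.06 -0.04  0.07] F [0.2 0.  6.2] w 0.0445
```

Gripped at 44.5 mm. Lift it and compute the hover pose: module tilted 22° (18° to the rail), with the hook 16 mm beyond the rail edge and 40 mm out.

```bash
cat >> goal.py <<'E'
Rr=np.array([[0.26639501,0.93758582,-0.22353195],[-0.71823241,0.34775398,0.60266855],[0.64278761,0,0.76604444]])
O=np.array([.56,-.143,.0875])+Rr@np.array([-.0164,.0055,.0183])   # rail origin (mean of views)
TX,TZ=.0015,.0337    # TCP in relay frame
H=np.array([20.5,0,14.5])/1e3; TCPr=lambda:np.array([TX,0,TZ])
def relR(beta): # relay orientation in world when tilted beta (deg) to the rail
    return Ro.from_matrix(Rr)*Ro.from_euler("y",beta,degrees=True)
FL=Ro.from_matrix(np.diag([-1,1,-1.]))
def target(hx,hy,hz,beta): # hook corner in rail frame, mm
    R=relR(beta); hook=O+Rr@(np.array([hx,hy,hz])/1e3); p=hook+R.apply(TCPr()-H); return p,R*FL
def hook(): # where is hook corner now (rail mm), and angle
    p,R,s=pose(); Rl=R*FL; h=p+Rl.apply(H-TCPr()); q=(Ro.from_matrix(Rr).inv()*Rl).as_euler("yzx",degrees=True)
    print("hook rail mm",((h-O)@Rr*1e3).round(2),"beta,zrot,xrot",q.round(2),"F rail",(s["force"]@Rr).round(1),"t",round(s["time"],2),"w",round(s["width"],4))
E
python3 -m inch '[[[0,0,-0.3,0,0,0,-1],[0,0,-0.8,0,0,0,-1],[0,0,-1,0,0,0,-1],[0,0,-1,0,0,0,-1],[0,0,-1,0,0,0,-1],[0,0,-1,0,0,0,-1],[0,0,-0.6,0,0,0,-1],[0,0,0,0,0,0,-1]]]'
python3 -c "
from goal import *
p,R=target(36,12.8,40,18); print(O,p); delta(p,R); hook()"
```

```text
time: 4.7
tool_pos: [0.5443, 0.2937, 0.1768]
ee_rot: [3.139, 0.002, 2.548]
force: [0.3, 0.7, -2.2]
width: 0.0447
grip_force: 61.5
[ 0.55669721 -0.11827951  0.0909769 ] [ 0.56071984 -0.09231737  0.15544343]
t 4.7 turn/4deg [ 1.76 -5.31  8.79] then shift/25mm [-13.31  -4.76   6.3 ] F [ 0.3  0.7 -2.2] w 0.0447
hook rail mm [-244.52  142.82  292.19] beta,zrot,xrot [45.88 26.4  24.88] F rail [-1.8  0.5 -1.3] t 4.7 w 0.0447
```

```bash
python3 -m inch '[[[0,0,0,0.2,-0.59,0.97,-1],[0,0,0,0.2,-0.59,0.98,-1],[0,0,0,0.2,-0.59,0.98,-1],[0,0,0,0.19,-0.59,0.98,-1],[0,0,0,0.19,-0.59,0.97,-1],[0,0,0,0.19,-0.59,0.97,-1],[0,0,0,0.2,-0.59,0.98,-1],[0,0,0,0.2,-0.59,0.98,-1]]]'
python3 -m inch '[[[0,0,0,0.2,-0.59,0.98,-1],[-0.7,-0.25,0.33,0,0,0,-1],[-0.7,-0.25,0.33,0,0,0,-1],[-0.7,-0.25,0.33,0,0,0,-1],[-0.7,-0.25,0.33,0,0,0,-1],[-0.7,-0.25,0.33,0,0,0,-1],[-0.7,-0.25,0.33,0,0,0,-1],[-0.7,-0.25,0.33,0,0,0,-1]]]'
python3 -m inch '[[[-0.7,-0.25,0.33,0,0,0,-1],[-0.7,-0.25,0.33,0,0,0,-1],[-0.7,-0.25,0.33,0,0,0,-1],[-0.7,-0.25,0.33,0,0,0,-1],[-0.7,-0.25,0.33,0,0,0,-1],[-0.7,-0.25,0.33,0,0,0,-1],[-0.7,-0.25,0.33,0,0,0,-1],[-0.7,-0.25,0.33,0,0,0,-1]]]'
python3 -m inch '[[[-0.7,-0.25,0.33,0,0,0,-1],[-0.7,-0.25,0.33,0,0,0,-1],[-0.7,-0.25,0.33,0,0,0,-1],[-0.6,-0.2,0.3,0,0,0,-1],[0,0,0,0,0,0,-1],[0,0,0,0,0,0,-1]]]'
python3 - <<'E'
from goal import *
from h import *
from rig import imaging
delta(*target(36,12.8,40,18)); hook()
a=[]
for n in("top","scene"):
    d=imaging.get_image(n); np.savez(f"{n}2.npz",**d); v=V(d)
    u=v.proj([[.56,-.1,.12]])[0].astype(int)
    x,y=u[0]-45,u[1]-50; a.append(cv2.resize(v.f[y:y+100,x:x+90],(396,440),interpolation=cv2.INTER_CUBIC))
cv2.imwrite("pics/a2.png",np.hstack(a))
E
```

```text
time: 5.5
tool_pos: [0.5421, 0.2932, 0.1729]
ee_rot: [-3.122, 0.345, 1.999]
force: [-1.3, 0.3, -1.8]
width: 0.0446
grip_force: 61.4
time: 6.3
tool_pos: [0.5493, 0.1501, 0.1668]
ee_rot: [-3.136, 0.385, 1.928]
force: [-0.2, 0.6, -1.7]
width: 0.0444
grip_force: 61.7
time: 7.1
tool_pos: [0.5564, -0.0124, 0.159]
ee_rot: [-3.137, 0.385, 1.928]
force: [1.0, 0.1, -1.8]
width: 0.0443
grip_force: 61.7
time: 7.7
tool_pos: [0.56, -0.0891, 0.1544]
ee_rot: [-3.137, 0.384, 1.927]
force: [0.1, 0.3, -2.6]
width: 0.0445
grip_force: 61.7
t 7.7 turn/4deg [-0.05  0.    0.01] then shift/25mm [-0.14 -0.02  0.01] F [ 0.1  0.3 -2.6] w 0.0445
hook rail mm [32.86 13.22 41.26] beta,zrot,xrot [18.    0.12 -0.18] F rail [-1.8  0.2 -1.8] t 7.7 w 0.0445
```

View pics/a2.png

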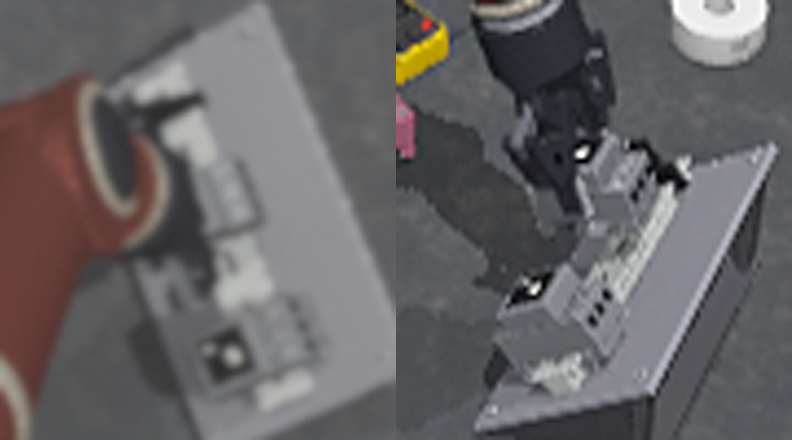

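The views show the module hovering over the rail between the fitted relay and the stop, with its hook end over the rail at top-crop (235,190) and scene-crop (620,180). Now I'll measure the held module against the rail in each view.

```bash
cat > meas.py <<'E'
import sys
from goal import *
from h import *
def meas(tag):
    p,R,s=pose(); Rl=(R*FL).as_matrix(); o=p-Rl@TCPr()
    for n in("top","scene"):
        v=V(f"{n}{tag}.npz"); C=v.cloud().reshape(-1,3); q=(C-o)@Rl*1e3
        off={"top":np.array([-1.3,2.1,.8]),"scene":np.array([1.4,-2,-.8])}[n]  # rail origin seen by this view minus O, rail mm
        cam=Rr@off@Rl   # same in relay axes
        m=(abs(q[:,2]-46)<4)&(q[:,0]>27)&(q[:,0]<50)&(abs(q[:,1])<30); k=q[m]
        if len(k)>5: 
            zz=np.median(k[:,2]); k=k[abs(k[:,2]-zz)<2]
            print(n,len(k),"z46:",(zz-cam[2]).round(1),"xmax(43)",(np.percentile(k[:,0],98)-cam[0]).round(1),"y",(np.percentile(k[:,1],[2,98])-cam[1]).round(1))
        m=(abs(q[:,2]-65)<4)&(abs(q[:,0])<32)&(abs(q[:,1])<25); k=q[m]
        if len(k)>5: print(n,len(k),"z65:",(np.median(k[:,2])-cam[2]).round(1),"x(25)",(np.percentile(k[:,0],[2,98])-cam[0]).round(1),"y",(np.percentile(k[:,1],[2,98])-cam[1]).round(1))
        m=(abs(q[:,0]-43)<5)&(abs(q[:,1])<19)&(q[:,2]<40)&(q[:,2]>18); k=q[m]
        if len(k)>5: print(n,len(k),"endface x43:",(np.median(k[:,0])-cam[0]).round(1))
if __name__=="__main__": meas(sys.argv[1])
E
python3 meas.py 2
```

```text
top 55 z46: 45.0 xmax(43) 45.8 y [-25.7  16.8]
top 49 z65: 64.1 x(25) [15.6 27.7] y [-26.9  14.4]
top 19 endface x43: 45.5
scene 27 z46: 46.8 xmax(43) 46.4 y [-22.8  16.8]
scene 65 z65: 64.8 x(25) [-11.3  27.7] y [-21.5  25.7]
scene 36 endface x43: 42.6
```

The module is roughly where it was assumed: z within 1 mm, x maybe +1 to 2 mm further out. Go down to about 4 mm, then feel for contact on the stand face with small steps.

```bash
python3 -m inch '[[[-0.14,0,0.34,0,0,0,-1],[-0.14,0,0.34,0,0,0,-1],[-0.14,0,0.34,0,0,0,-1],[-0.13,0,0.35,0,0,0,-1],[0,0,0,0,0,0,-1],[0,0,0,0,0,0,-1]]]'; python3 -c "
from goal import *
hook()"
python3 -m inch '[[[-0.025,0,0.076,0,0,0,-1],[0,0,0,0,0,0,-1]]]'; python3 -c "
from goal import *
hook()"
python3 -m inch '[[[-0.025,0,0.076,0,0,0,-1],[0,0,0,0,0,0,-1]]]'; python3 -c "
from goal import *
hook()"
```

```text
time: 8.4
tool_pos: [0.5689, -0.1134, 0.1275]
ee_rot: [-3.136, 0.384, 1.928]
force: [-0.3, 0.2, -0.9]
width: 0.0442
grip_force: 61.7
hook rail mm [35.34 13.09  4.08] beta,zrot,xrot [17.97  0.16 -0.22] F rail [-0.8 -0.3 -0.5] t 8.4 w 0.0442
time: 8.6
tool_pos: [0.5696, -0.1141, 0.1264]
ee_rot: [-3.138, 0.385, 1.928]
force: [0.0, -0.1, -1.8]
width: 0.0444
grip_force: 61.7
hook rail mm [35.37 13.51  2.68] beta,zrot,xrot [17.97  0.17 -0.15] F rail [-1.1  0.  -1.4] t 8.6 w 0.0444
time: 8.8
tool_pos: [0.5699, -0.1154, 0.1248]
ee_rot: [-3.137, 0.385, 1.928]
force: [0.4, 0.1, -1.7]
width: 0.0444
grip_force: 61.7
hook rail mm [35.39 13.35  0.55] beta,zrot,xrot [17.96  0.17 -0.17] F rail [-1.1  0.4 -1.4] t 8.8 w 0.0444
```

```bash
python3 -m inch '[[[-0.012,0,0.038,0,0,0,-1],[0,0,0,0,0,0,-1]]]' | grep force; python3 -c "
from goal import *
hook()"
python3 -m inch '[[[-0.012,0,0.038,0,0,0,-1],[0,0,0,0,0,0,-1]]]' | grep force; python3 -c "
from goal import *
hook()"
python3 -m inch '[[[-0.012,0,0.038,0,0,0,-1],[0,0,0,0,0,0,-1]]]' | grep force; python3 -c "
from goal import *
hook()"
python3 -m inch '[[[-0.012,0,0.038,0,0,0,-1],[0,0,0,0,0,0,-1]]]' | grep force; python3 -c "
from goal import *
hook()"
```

```text
force: [-1.0, 1.7, 0.5]
grip_force: 62.2
hook rail mm [ 3.536e+01  1.346e+01 -3.000e-02] beta,zrot,xrot [17.98  0.16 -0.15] F rail [-1.2 -0.3  1.6] t 9.0 w 0.0442
force: [-3.7, 3.9, 7.0]
grip_force: 63.0
hook rail mm [35.36 13.53 -0.41] beta,zrot,xrot [18.    0.17 -0.14] F rail [ 0.7 -2.2  8.5] t 9.2 w 0.0442
force: [-5.9, 5.8, 11.1]
grip_force: 63.7
hook rail mm [35.54 13.57 -0.74] beta,zrot,xrot [18.02  0.16 -0.13] F rail [ 1.4 -3.5 13.3] t 9.4 w 0.0446
force: [-7.5, 6.0, 17.5]
grip_force: 64.3
hook rail mm [35.77 13.57 -1.07] beta,zrot,xrot [18.03  0.15 -0.12] F rail [ 5.  -5.  18.7] t 9.6 w 0.0447
```

Contact came 3 mm earlier than the geometry says, so check with the cameras before pushing.

```bash
python3 -m inch '[[[0.012,0,-0.038,0,0,0,-1],[0.012,0,-0.038,0,0,0,-1],[0,0,0,0,0,0,-1]]]' | grep force
python3 - <<'E'
from goal import *
from h import *
from rig import imaging
hook()
p,R,s=pose(); Rl=(R*FL).as_matrix(); o=p-Rl@TCPr(); a=[]
for n in("top","scene"):
    d=imaging.get_image(n); np.savez(f"{n}3.npz",**d); v=V(d); C=v.cloud().reshape(-1,3); G=v.f.reshape(-1,3)
    q=(C-o)@Rl*1e3; r=(C-O)@Rr*1e3
    off={"top":np.array([-1.3,2.1,.8]),"scene":np.array([1.4,-2,-.8])}[n]
    f=(abs(r[:,2]+19)<5)&(r[:,0]>30)&(r[:,0]<80)&(abs(r[:,1])<110); print(n,"face z near",np.median(r[f,2]).round(2), "bench", np.median(C[(C[:,2]<.01)&(abs(C[:,0]-.55)<.2),2]).round(4))
    for zz,x0,x1 in((46,27,42),(65,-24,24)):
        m=(abs(q[:,2]-zz)<4.5)&(q[:,0]>x0)&(q[:,0]<x1)&(abs(q[:,1]+1)<18)&(G.mean(1)>70)&(np.ptp(G.astype(int),axis=1)<25)
        k=q[m]; 
        if m.sum()<8: continue
        A=np.c_[k[:,:2],np.ones(len(k))]; w=np.ones(len(k),bool)
        for _ in range(4):
            c=np.linalg.lstsq(A[w],k[w,2],rcond=None)[0]; w=abs(A@c-k[:,2])<1.2
        print(n,zz,w.sum(),"slopes deg",np.degrees(np.arctan(c[:2])).round(1),"median z rel relay",np.median(k[:,2]).round(2),"mean x",k[w,0].mean().round(1),"rail-z mean",r[m][w,2].mean().round(1),"x rng",np.percentile(k[w,0],[2,98]).round(1))
    u=v.proj([[.57,-.11,.11]])[0].astype(int); x,y=u[0]-30,u[1]-30; a.append(cv2.resize(v.f[y:y+60,x:x+60],(400,400),interpolation=cv2.INTER_CUBIC))
cv2.imwrite("pics/a3.png",np.hstack(a))
E
```

```text
force: [-3.3, 4.4, 7.7]
grip_force: 62.6
hook rail mm [35.34 13.57 -0.44] beta,zrot,xrot [18.    0.17 -0.13] F rail [ 0.9 -1.6  9.3] t 9.9 w 0.0447
top face z near -18.29 bench 0.0005
top 46 20 slopes deg [ 1.3 -2.7] median z rel relay 45.79 mean x 35.4 rail-z mean 24.7 x rng [28.1 40.9]
top 65 9 slopes deg [-13.1  -3.3] median z rel relay 64.49 mean x 18.9 rail-z mean 47.8 x rng [15.2 22.7]
scene face z near -19.9 bench -0.003
scene 46 19 slopes deg [-5.8  2.2] median z rel relay 45.8 mean x 33.2 rail-z mean 25.5 x rng [27.3 41.4]
scene 65 11 slopes deg [-2.1 -4. ] median z rel relay 64.62 mean x 16.1 rail-z mean 48.6 x rng [ 3.4 23.6]
```

View pics/a3.png

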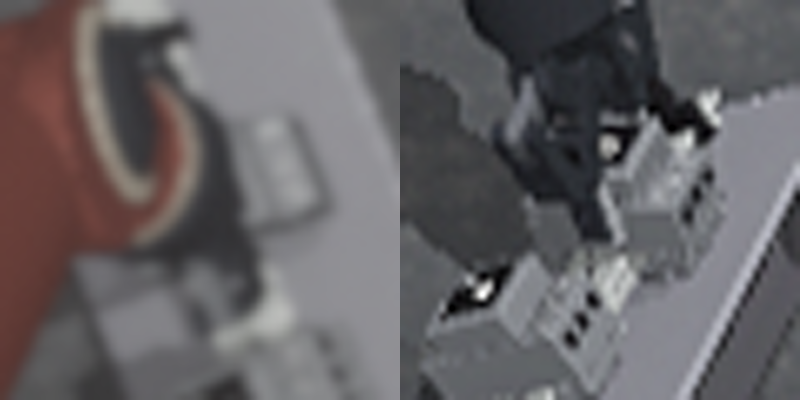

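The explanation is that the clip's lower tip, at relay (-21.8, 0.5), stands at rail x≈-9, z≈0. That means the clip rested on the rail top, not the skirt on the face, which confirms my rail height to about 0.5 mm. I'll use a 22° tilt for entry so the clip clears.

```bash
python3 -m inch '[[[0.03,0,-0.095,0,0,0,-1],[0,0,0,0,1,0,-1],[0,0,0,0,0,0,-1],[0,0,0,0,0,0,-1]]]' | grep force
python3 -c "
from goal import *
hook();delta(*target(33.5,13.3,0,22));delta(*target(26,13.3,0,22));delta(*target(22.5,13.3,0.3,22))"
```

```text
force: [0.6, 0.5, -3.0]
grip_force: 61.8
hook rail mm [34.4  12.8  -0.55] beta,zrot,xrot [21.9   0.07 -0.24] F rail [-2.1  0.7 -2.1] t 10.4 w 0.0443
t 10.4 turn/4deg [-0.06  0.03 -0.01] then shift/25mm [ 0.04  0.02 -0.01] F [ 0.6  0.5 -3. ] w 0.0443
t 10.4 turn/4deg [-0.06  0.03 -0.01] then shift/25mm [0.32 0.02 0.1 ] F [ 0.6  0.5 -3. ] w 0.0443
t 10.4 turn/4deg [-0.06  0.03 -0.01] then shift/25mm [0.45 0.02 0.15] F [ 0.6  0.5 -3. ] w 0.0443
```

```bash
python3 -m inch '[[[0.15,0,0.05,0,0,0,-1],[0.15,0,0.05,0,0,0,-1],[0,0,0,0,0,0,-1]]]' | grep force; python3 -c "
from goal import *
hook()"
python3 -m inch '[[[0.074,0,0.03,0,0,0,-1],[0,0,0,0,0,0,-1]]]' | grep force; python3 -c "
from goal import *
hook()"
python3 -m inch '[[[0.037,0,0.015,0,0,0,-1],[0,0,0,0,0,0,-1]]]' | grep force; python3 -c "
from goal import *
hook()"
```

```text
force: [0.2, 0.1, -1.7]
grip_force: 61.8
hook rail mm [23.7  13.41  1.13] beta,zrot,xrot [22.03  0.33 -0.16] F rail [-1.1  0.2 -1.3] t 10.7 w 0.0446
force: [-0.5, -0.3, -1.1]
grip_force: 61.8
hook rail mm [23.18 13.42  0.9 ] beta,zrot,xrot [21.97  0.22 -0.16] F rail [-0.6 -0.6 -1. ] t 10.9 w 0.0442
force: [-0.8, -0.3, -2.4]
grip_force: 61.8
hook rail mm [22.74 13.32  0.76] beta,zrot,xrot [21.97  0.17 -0.17] F rail [-1.6 -0.9 -1.8] t 11.1 w 0.0446
```

```bash
python3 -m inch '[[[0.03,0,0.035,0,0,0,-1],[0,0,0,0,0,0,-1]]]' | grep force; python3 -c "
from goal import *
hook()"
python3 -m inch '[[[0.037,0,0.015,0,0,0,-1],[0,0,0,0,0,0,-1]]]' | grep force; python3 -c "
from goal import *
hook()"
python3 -m inch '[[[0.037,0,0.015,0,0,0,-1],[0,0,0,0,0,0,-1]]]' | grep force; python3 -c "
from goal import *
hook()"
python3 -m inch '[[[0.037,0,0.015,0,0,0,-1],[0,0,0,0,0,0,-1]]]' | grep force; python3 -c "
from goal import *
hook()"
```

```text
force: [0.6, -0.3, -2.6]
grip_force: 61.8
hook rail mm [21.7  13.26  0.18] beta,zrot,xrot [21.97  0.16 -0.17] F rail [-1.3  0.5 -2.3] t 11.3 w 0.0448
force: [1.0, -0.4, -2.8]
grip_force: 61.8
hook rail mm [20.6  13.3   0.24] beta,zrot,xrot [21.98  0.17 -0.17] F rail [-1.2  0.9 -2.6] t 11.5 w 0.0444
force: [0.5, -0.0, -2.4]
grip_force: 61.8
hook rail mm [19.55 13.31  0.24] beta,zrot,xrot [21.98  0.18 -0.17] F rail [-1.4  0.5 -2. ] t 11.7 w 0.0446
force: [0.2, 0.2, -1.3]
grip_force: 61.8
hook rail mm [19.07 13.32  0.13] beta,zrot,xrot [21.94  0.15 -0.17] F rail [-1.   0.3 -0.9] t 11.9 w 0.0445
```

```bash
python3 -m inch '[[[0.037,0,0.015,0,0,0,-1],[0,0,0,0,0,0,-1]]]' | grep force; python3 -c "
from goal import *
hook()"
python3 -m inch '[[[0.03,0,0.01,0,0,0,-1],[0,0,0,0,0,0,-1]]]' | grep force; python3 -c "
from goal import *
hook()"
python3 -m inch '[[[0.03,0,0.01,0,0,0,-1],[0,0,0,0,0,0,-1]]]' | grep force; python3 -c "
from goal import *
hook()"
```

```text
force: [0.6, -1.7, -0.8]
grip_force: 61.7
hook rail mm [1.886e+01 1.341e+01 1.000e-02] beta,zrot,xrot [21.89  0.11 -0.15] F rail [ 0.9 -0.  -1.8] t 12.1 w 0.0446
force: [0.3, -3.8, 0.6]
grip_force: 61.8
hook rail mm [18.68 13.44 -0.07] beta,zrot,xrot [21.84  0.08 -0.15] F rail [ 3.2 -1.  -1.9] t 12.3 w 0.0443
force: [0.7, -5.9, 3.8]
grip_force: 62.0
hook rail mm [18.55 13.46 -0.14] beta,zrot,xrot [21.8   0.06 -0.14] F rail [ 6.9 -1.4 -0.8] t 12.5 w 0.0445
```

Contact in x means the leg is at the flange corner (true hook x≈21.5). I'll update the in-hand offset (TX -1.0, TZ 32.7 mm) and work out the rotation about the hook.

```bash
sed -i 's/^TX,TZ=.*/TX,TZ=-.001,.0327/' goal.py
cat > path.py <<'E'
from goal import *
def path(seq):
    p,R,s=pose()
    for t in seq:
        p2,R2=target(*t); d=R.inv().apply(p2-p)/.025; rv=np.degrees((R.inv()*R2).as_rotvec())/4
        print(t,"shift",d.round(3),"turn",rv.round(2)); p,R=p2,R2
E
python3 -c "
from path import *
hook()
path([(20+4*np.tan(np.radians(b))+.2*(b>0),13.4,0.1-.1*(b<5),b) for b in (19,16,13,10,7,4,1,-1,-3)])"
```

```text
hook rail mm [21.24 13.46 -0.14] beta,zrot,xrot [21.8   0.06 -0.14] F rail [ 6.9 -1.4 -0.8] t 12.5 w 0.0445
(np.float64(21.57731045315866), 13.4, 0.1, 19) shift [ 0.025 -0.004  0.029] turn [-0.04 -0.7   0.  ]
(np.float64(21.34698154303523), 13.4, 0.1, 16) shift [ 0.046 -0.     0.049] turn [ 0.   -0.75  0.  ]
(np.float64(21.123472764502253), 13.4, 0.1, 13) shift [ 0.046 -0.     0.048] turn [ 0.   -0.75 -0.  ]
(np.float64(20.90530792283386), 13.4, 0.1, 10) shift [ 0.045 -0.     0.048] turn [-0.   -0.75 -0.  ]
(np.float64(20.69113824361162), 13.4, 0.1, 7) shift [ 0.045 -0.     0.047] turn [ 0.   -0.75 -0.  ]
(np.float64(20.47970724777404), 13.4, 0.0, 4) shift [ 0.045 -0.     0.051] turn [ 0.   -0.75  0.  ]
(np.float64(20.26982025971287), 13.4, 0.0, 1) shift [ 0.045 -0.     0.047] turn [ 0.   -0.75 -0.  ]
(np.float64(19.93017974028713), 13.4, 0.0, -1) shift [ 0.038 -0.     0.031] turn [ 0.  -0.5 -0. ]
(np.float64(19.790368882867835), 13.4, 0.0, -3) shift [ 0.03 -0.    0.03] turn [ 0.  -0.5  0. ]
```

```bash
python3 -m inch '[[[0.025,0,0.03,-0.04,-0.7,0,-1],[0.045,0,0.05,0,-0.75,0,-1],[0,0,0,0,0,0,-1]]]' | grep force; python3 -c "
from goal import *
hook()"
python3 -m inch '[[[0.02,0,-0.06,0,0,0,-1],[0,0,0,0,0,0,-1],[0,0,0,0,0,0,-1]]]' | grep force; python3 -c "
from goal import *
hook()"
```

```text
force: [2.7, -5.6, 0.3]
grip_force: 64.7
hook rail mm [19.67 13.05  0.21] beta,zrot,xrot [15.97  0.2  -0.06] F rail [ 4.9  0.6 -3.7] t 12.8 w 0.0442
force: [0.8, -4.5, -0.4]
grip_force: 64.1
hook rail mm [20.05 12.95  1.46] beta,zrot,xrot [16.08  0.06 -0.08] F rail [ 3.2 -0.8 -3.2] t 13.1 w 0.0443
```

```bash
python3 -m inch '[[[0.01,0,-0.038,0,0,0,-1],[0,0,0,0,0,0,-1]]]' | grep force; python3 -c "
from goal import *
hook()"
python3 -m inch '[[[0.01,0,-0.038,0,0,0,-1],[0,0,0,0,0,0,-1]]]' | grep force; python3 -c "
from goal import *
hook()"
```

```text
force: [4.2, -8.5, -5.9]
grip_force: 63.7
hook rail mm [20.09 12.9   1.69] beta,zrot,xrot [16.06  0.06 -0.08] F rail [  3.4   1.  -10.6] t 13.3 w 0.0442
force: [7.4, -10.7, -13.0]
grip_force: 64.8
hook rail mm [20.16 12.87  1.83] beta,zrot,xrot [16.03  0.06 -0.09] F rail [  1.3   3.2 -18. ] t 13.5 w 0.0445
```

Pulling up gives -18 N, so the lip is under the flange. Back down and continue tilting.

```bash
python3 -m inch '[[[-0.02,0,0.076,0,0,0,-1],[-0.015,0,0.05,0,0,0,-1],[0,0,0,0,0,0,-1]]]' | grep force; python3 -c "
from path import *
hook()
path([(20+4*np.tan(np.radians(b)),13.0,0.2-.2*(b<5),b) for b in (13,10,7,4,1,-1,-3)])"
```

```text
force: [2.2, -5.1, -1.0]
grip_force: 66.9
hook rail mm [19.76 13.14  0.4 ] beta,zrot,xrot [16.11  0.07 -0.04] F rail [ 3.6  0.3 -4.3] t 13.8 w 0.0444
(np.float64(20.923472764502254), 13.0, 0.2, 13) shift [-0.009 -0.005  0.042] turn [-0.01 -0.78  0.01]
(np.float64(20.70530792283386), 13.0, 0.2, 10) shift [ 0.045 -0.     0.048] turn [-0.   -0.75 -0.  ]
(np.float64(20.49113824361162), 13.0, 0.2, 7) shift [ 0.045 -0.     0.047] turn [ 0.   -0.75 -0.  ]
(np.float64(20.27970724777404), 13.0, 0.0, 4) shift [ 0.044 -0.     0.055] turn [ 0.   -0.75  0.  ]
(np.float64(20.06982025971287), 13.0, 0.0, 1) shift [ 0.045 -0.     0.047] turn [ 0.   -0.75 -0.  ]
(np.float64(19.93017974028713), 13.0, 0.0, -1) shift [ 0.03  -0.     0.031] turn [ 0.  -0.5 -0. ]
(np.float64(19.790368882867835), 13.0, 0.0, -3) shift [ 0.03 -0.    0.03] turn [ 0.  -0.5  0. ]
```

```bash
python3 -m inch '[[[0.03,0,0.045,0,-0.78,0,-1],[0,0,0,0,0,0,-1]]]' | grep force; python3 -c "
from path import *
hook()"
python3 -m inch '[[[0.045,0,0.048,0,-0.75,0,-1],[0,0,0,0,0,0,-1]]]' | grep force; python3 -c "
from path import *
hook()"
python3 -m inch '[[[0.045,0,0.048,0,-0.75,0,-1],[0,0,0,0,0,0,-1]]]' | grep force; python3 -c "
from path import *
hook()"
```

```text
force: [1.7, -4.2, -0.6]
grip_force: 67.0
hook rail mm [18.29 13.02  0.98] beta,zrot,xrot [12.99  0.23 -0.07] F rail [ 3.   0.1 -3.4] t 14.0 w 0.0447
force: [-0.4, -1.4, -0.9]
grip_force: 67.2
hook rail mm [16.81 13.17  1.21] beta,zrot,xrot [10.06  0.3  -0.06] F rail [ 0.3 -0.9 -1.5] t 14.2 w 0.0443
force: [0.5, -1.8, -7.1]
grip_force: 66.3
hook rail mm [15.49 13.05  0.81] beta,zrot,xrot [ 7.16  0.36 -0.09] F rail [-3.1 -0.2 -6.7] t 14.4 w 0.0441
```

The estimate drifts in x, so check with the cameras whether the module moved in the grip.

```bash
python3 -m inch '[[[0,0,0,0,0,0,-1],[0,0,0,0,0,0,-1]]]' | grep force
cat > look.py <<'E'
import sys
from goal import *
from h import *
from rig import imaging
tag=sys.argv[1]; hook(); a=[]
for n in("top","scene"):
    d=imaging.get_image(n); np.savez(f"{n}{tag}.npz",**d); v=V(d); C=v.cloud().reshape(-1,3); G=v.f.reshape(-1,3)
    off={"top":np.array([-1.3,2.1,.8]),"scene":np.array([1.4,-2,-.8])}[n]
    r=(C-O)@Rr*1e3-off
    # housing top facet beyond block, end face
    g=(G.mean(1)>70)&(np.ptp(G.astype(int),axis=1)<30)
    m=g&(r[:,2]>20)&(r[:,2]<42)&(r[:,0]>25)&(r[:,0]<50)&(r[:,1]>-8)&(r[:,1]<32); k=r[m]
    if m.sum()>6:
        w=np.ones(len(k),bool)
        for _ in range(6):
            A=np.c_[k[:,0],np.ones(len(k))]; c=np.linalg.lstsq(A[w],k[w,2],rcond=None)[0]; e=abs(A@c-k[:,2]); w=e<max(1.2,np.percentile(e,50))
        print(n,"pts",w.sum(),"top facet tilt",np.degrees(np.arctan(-c[0])).round(1),"z at x=35",(c@[35,1]).round(1),"xmax",np.percentile(k[:,0],97).round(1),"y",np.percentile(k[:,1],[3,97]).round(1))
    u=v.proj([[.57,-.12,.11]])[0].astype(int); x,y=u[0]-30,u[1]-30; a.append(cv2.resize(v.f[y:y+60,x:x+60],(400,400),interpolation=cv2.INTER_CUBIC))
cv2.imwrite(f"pics/l{tag}.png",np.hstack(a))
E
python3 look.py 4
```

```text
force: [0.0, -0.5, -7.1]
grip_force: 66.3
hook rail mm [16.45 12.99  0.65] beta,zrot,xrot [ 7.27  0.19 -0.06] F rail [-4.2 -0.1 -5.7] t 14.6 w 0.0443
top pts 53 top facet tilt 15.8 z at x=35 31.3 xmax 45.0 y [-6.4 30. ]
scene pts 29 top facet tilt 12.4 z at x=35 30.5 xmax 46.3 y [-7.6 29.8]
```

View pics/l4.png

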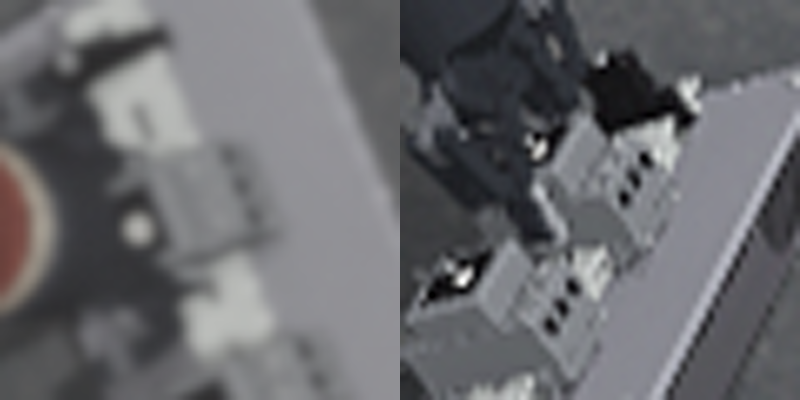

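The picture shows the hook end seated at the rail's upper edge, but the module is still tilted about 14° while the tool is at 7°. It pivoted between the pads when the clip met the rail. So I'll press down by translation along rail -z, which swings the module about the hook.

```bash
python3 -m inch '[[[0.02,0,0.04,0,-0.9,0,-1],[0.0,0,0.04,0,-0.9,0,-1],[0,0,0,0,0,0,-1]]]' | grep force; python3 -c "
from path import *
hook()"
python3 -m inch '[[[0,0,0.04,0,0,0,-1],[0,0,0.04,0,0,0,-1],[0,0,0,0,0,0,-1]]]' | grep force; python3 -c "
from path import *
hook()"
python3 -m inch '[[[0,0,0.04,0,0,0,-1],[0,0,0,0,0,0,-1]]]' | grep force; python3 look.py 5
```

```text
force: [-8.4, 9.7, 8.8]
grip_force: 68.5
hook rail mm [18.44 14.17  3.37] beta,zrot,xrot [-0.14  0.32  0.05] F rail [-3.6 -4.5 14.5] t 15.0 w 0.0446
force: [-13.1, 20.2, 23.6]
grip_force: 70.9
hook rail mm [18.73 14.06  2.84] beta,zrot,xrot [0.07 0.17 0.1 ] F rail [-2.9 -5.3 33.2] t 15.3 w 0.0443
force: [-13.4, 19.3, 24.2]
grip_force: 70.8
hook rail mm [20.02 14.03  1.78] beta,zrot,xrot [-0.01  0.09  0.1 ] F rail [-1.9 -5.9 33.2] t 15.5 w 0.0445
top pts 56 top facet tilt 15.7 z at x=35 34.3 xmax 44.9 y [-7. 31.]
scene pts 28 top facet tilt 11.6 z at x=35 33.1 xmax 44.8 y [-6.9 30.2]
```

```bash
cat > prof.py <<'E'
import sys
from goal import *
from h import *
for n in("top","scene"):
    v=V(f"{n}{sys.argv[1]}.npz"); C=v.cloud().reshape(-1,3); G=v.f.reshape(-1,3)
    off={"top":np.array([-1.3,2.1,.8]),"scene":np.array([1.4,-2,-.8])}[n]; r=(C-O)@Rr*1e3-off
    for nm,y0 in(("held",13.3),("fitted",-81)):
        out=[]
        for x in range(-40,52,4):
            m=(abs(r[:,0]-x)<2)&(abs(r[:,1]-y0)<17)&(r[:,2]>-30)&(r[:,2]<75)&(np.ptp(G.astype(int),axis=1)<30)&(G.mean(1)>(60 if nm=="held" else 0))
            if m.sum()>2: out.append(f"{x}:{np.median(r[m,2]):.1f}")
        print(n,nm," ".join(out))
E
python3 prof.py 4; python3 prof.py 5
```

```text
top held 0:49.8 4:52.8 8:51.1 12:51.0 16:52.6 20:50.3 24:43.5 28:41.2 32:31.6 36:30.0 40:1.6 44:14.5 48:-18.0
top fitted -40:32.3 -36:33.9 -24:49.4 -20:50.3 -16:51.3 -12:51.8 -8:51.4 -4:51.0 0:50.5 4:52.2 8:51.1 12:51.5 16:49.9 20:48.6 24:41.2 28:31.5 32:33.4 36:24.9 40:11.3 44:8.7 48:-18.8
scene held -28:22.7 4:48.0 8:19.8 16:49.4 20:49.4 24:38.4 28:32.1 32:-17.7 36:5.4 40:7.6 44:13.2 48:-16.8
scene fitted -40:8.6 -36:17.8 -24:32.4 -20:49.1 -16:11.9 -12:51.7 -8:48.9 -4:50.8 0:48.6 4:45.4 8:50.3 12:48.1 16:32.3 20:39.6 24:34.3 28:17.2 32:-6.0 36:4.1 40:7.6 44:18.8 48:-19.3
top held -8:50.4 -4:52.5 0:51.8 4:52.5 8:53.6 12:51.3 16:52.5 20:52.4 24:43.2 28:34.0 32:35.1 36:34.0 40:18.6 44:13.0 48:-17.1
top fitted -40:32.4 -36:34.5 -24:49.5 -20:51.2 -16:50.4 -12:52.6 -8:51.5 -4:51.8 0:51.2 4:51.3 8:52.6 12:51.1 16:50.5 20:48.5 24:41.8 28:32.0 32:32.1 36:28.7 40:9.0 44:9.2 48:-17.8
scene held -32:20.1 0:53.0 4:51.2 8:-10.8 12:50.6 16:49.1 20:44.5 24:38.8 28:-8.8 32:18.6 36:4.5 40:9.7 44:14.9 48:5.5
scene fitted -40:25.2 -36:3.9 -32:24.9 -28:16.6 -24:32.3 -20:47.4 -16:51.1 -12:45.3 -8:50.2 -4:48.2 0:49.2 4:47.8 8:48.2 12:49.1 16:19.5 20:39.7 24:38.8 28:30.5 32:-7.9 36:8.8 40:10.7 44:4.9 48:-17.4
```

The profiles show the module is level with the fitted one's shape (block top 51-53 mm), just about 2 mm high and 1-3 mm too far up-slope. That makes the clip interfere too much. Ease off, pull it down-slope until the leg meets the edge, then press.

```bash
python3 -m inch '[[[0.02,0,-0.06,0,0,0,-1],[0.03,0,0,0,0,0,-1],[0,0,0,0,0,0,-1]]]' | grep force; python3 -c "
from path import *
hook()"
python3 -m inch '[[[0.04,0,0,0,0,0,-1],[0,0,0,0,0,0,-1]]]' | grep force; python3 -c "
from path import *
hook()"
python3 -m inch '[[[0.04,0,0,0,0,0,-1],[0,0,0,0,0,0,-1]]]' | grep force; python3 -c "
from path import *
hook()"
```

```text
force: [-7.5, 10.6, 13.5]
grip_force: 68.9
hook rail mm [19.94 14.02  1.98] beta,zrot,xrot [-0.1   0.05  0.09] F rail [-0.9 -3.3 18.4] t 15.9 w 0.0446
force: [-6.9, 9.7, 14.6]
grip_force: 69.0
hook rail mm [19.91 13.99  2.04] beta,zrot,xrot [-0.16  0.    0.08] F rail [ 0.6 -3.1 18.6] t 16.1 w 0.0443
force: [-7.0, 8.8, 17.0]
grip_force: 69.1
hook rail mm [19.87 13.96  2.09] beta,zrot,xrot [-0.23 -0.04  0.08] F rail [ 2.8 -3.5 19.9] t 16.3 w 0.0443
```

```bash
python3 look.py 6; python3 prof.py 6 | grep top
python3 - <<'E'
from h import *
from goal import *
v=V("scene6.npz"); u=v.proj(O+Rr@[.0,.013,.015])[0].astype(int); x,y=u[0]-32,u[1]-28
cv2.imwrite("pics/s6.png",cv2.resize(v.f[y:y+52,x:x+64],(768,624*768//768),interpolation=cv2.INTER_CUBIC)[:600])
d=v.f; print(x,y)
E
```

```text
hook rail mm [19.87 13.96  2.09] beta,zrot,xrot [-0.23 -0.04  0.08] F rail [ 2.8 -3.5 19.9] t 16.3 w 0.0443
top pts 56 top facet tilt 8.1 z at x=35 33.8 xmax 45.2 y [-6.  30.7]
scene pts 30 top facet tilt 22.3 z at x=35 33.6 xmax 43.2 y [-7.2 30. ]
top held -8:52.2 -4:52.5 0:53.1 4:53.0 8:53.3 12:51.8 16:53.3 20:52.8 24:42.4 28:34.8 32:33.4 36:31.7 40:7.7 44:11.0 48:-20.0
top fitted -40:31.5 -36:34.0 -24:50.0 -20:50.2 -16:50.1 -12:52.1 -8:52.5 -4:52.1 0:52.4 4:51.3 8:51.5 12:50.4 16:51.1 20:43.7 24:40.2 28:32.0 32:32.8 36:8.3 40:14.2 44:-14.9 48:-18.8
281 192
```

View pics/s6.png

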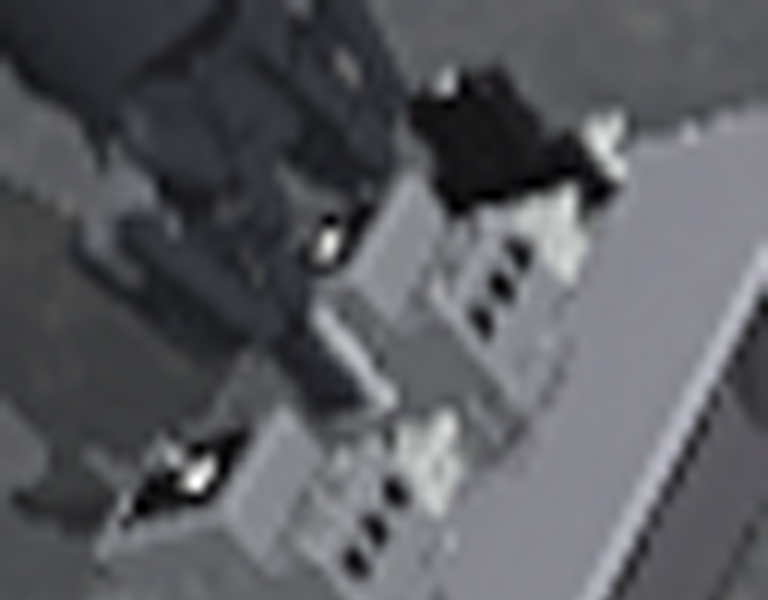

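The module sits almost like the fitted one, at s6 (500,300) against the fitted one at (375,520). It is about 1.3 mm high, so the clip nose is nearly past the edge. Press on with a slight tilt of the lower end.

```bash
python3 -m inch '[[[0.02,0,0.05,0,-0.5,0,-1],[0,0,0,0,0,0,-1]]]' | grep force; python3 -c "
from path import *
hook()"
python3 -m inch '[[[0.02,0,0.05,0,-0.3,0,-1],[0,0,0,0,0,0,-1]]]' | grep force; python3 -c "
from path import *
hook()"
python3 -m inch '[[[0.0,0,0.05,0,0,0,-1],[0,0,0,0,0,0,-1]]]' | grep force; python3 -c "
from path import *
hook()"
```

```text
force: [-11.2, 16.2, 26.0]
grip_force: 70.6
hook rail mm [19.72 14.7   2.86] beta,zrot,xrot [-2.29 -0.01  0.15] F rail [ 2.1 -4.9 32.2] t 16.6 w 0.0442
force: [-12.7, 18.0, 31.7]
grip_force: 71.4
hook rail mm [20.84 14.73  2.65] beta,zrot,xrot [-3.56 -0.08  0.17] F rail [ 4.1 -5.6 38. ] t 16.8 w 0.0442
force: [-13.9, 19.8, 36.0]
grip_force: 71.8
hook rail mm [21.58 14.67  1.78] beta,zrot,xrot [-3.54 -0.15  0.18] F rail [ 5.2 -6.2 42.6] t 17.0 w 0.0444
```

```bash
python3 look.py 7; python3 prof.py 7 | grep top
python3 - <<'E'
from h import *
from goal import *
# multi-tag: block-top plane & facet for held vs fitted, top view, same frame
for tag in "567":
  v=V(f"top{tag}.npz"); r=((v.cloud().reshape(-1,3)-O)@Rr*1e3)-[-1.3,2.1,.8]; G=v.f.reshape(-1,3); g=np.ptp(G.astype(int),axis=1)<30
  for nm,y0 in(("held",13.5),("fit",-81)):
    for lab,a,b,lo,hi in(("blk",2,19,47,57),("fac",29,39,26,38)):
        m=g&(r[:,0]>a)&(r[:,0]<b)&(abs(r[:,1]-y0)<18)&(r[:,2]>lo)&(r[:,2]<hi); k=r[m]
        print(tag,nm,lab,m.sum(),"z",k[:,2].mean().round(2),end=" | ")
    m=g&(abs(r[:,1]-y0)<19)&(r[:,2]>26)&(r[:,2]<38)&(r[:,0]>20); print("xmax",np.percentile(r[m,0],[90,97]).round(1))
E
```

```text
hook rail mm [21.58 14.67  1.78] beta,zrot,xrot [-3.54 -0.15  0.18] F rail [ 5.2 -6.2 42.6] t 17.0 w 0.0444
top pts 54 top facet tilt 9.9 z at x=35 32.4 xmax 44.5 y [-6.  30.1]
scene pts 29 top facet tilt 17.5 z at x=35 31.3 xmax 43.5 y [-6.3 28.8]
top held -8:51.6 -4:50.9 0:51.9 4:52.1 8:52.6 12:51.0 16:52.8 20:51.5 24:43.4 28:33.2 32:34.0 36:31.5 40:15.5 44:12.1 48:-18.5
top fitted -40:32.8 -36:33.5 -24:49.9 -20:51.2 -16:51.1 -12:51.8 -8:50.7 -4:51.9 0:52.3 4:52.0 8:50.5 12:52.2 16:50.4 20:48.6 24:40.0 28:33.1 32:31.3 36:25.1 40:10.9 44:-14.7 48:-19.1
5 held blk 55 z 52.37 | 5 held fac 29 z 34.48 | xmax [43.5 44.2]
5 fit blk 58 z 51.41 | 5 fit fac 44 z 31.93 | xmax [40.9 42.3]
6 held blk 57 z 52.48 | 6 held fac 38 z 33.97 | xmax [43.2 44.7]
6 fit blk 64 z 51.15 | 6 fit fac 40 z 32.48 | xmax [41.1 41.9]
7 held blk 58 z 52.01 | 7 held fac 38 z 33.31 | xmax [42.3 44.2]
7 fit blk 62 z 51.19 | 7 fit fac 39 z 31.68 | xmax [41.4 42.3]
```

Relative to the fitted module, the held one is +0.8 mm at mid block and +1.6 mm at the hook end. The clip end is therefore already down, and the tilt is now reversed. Level it by turning back while keeping pressure.

```bash
python3 -m inch '[[[0.03,0,0.02,0,0.45,0,-1],[0.02,0,0.02,0,0.45,0,-1],[0,0,0,0,0,0,-1]]]' | grep force; python3 -c "
from path import *
hook()"
cat > cmp.py <<'E'
import sys
from h import *
from goal import *
from rig import imaging
tag=sys.argv[1]; hook()
for n in("top","scene"):
  d=imaging.get_image(n); np.savez(f"{n}{tag}.npz",**d); v=V(d)
  r=((v.cloud().reshape(-1,3)-O)@Rr*1e3)-{"top":[-1.3,2.1,.8],"scene":[1.4,-2,-.8]}[n]; G=v.f.reshape(-1,3); g=np.ptp(G.astype(int),axis=1)<30
  for nm,y0 in(("held",13.5),("fit",-81)):
    for lab,a,b,lo,hi in(("low",-38,-27,24,42),("blk",2,19,47,57),("fac",29,39,26,38)):
        m=g&(r[:,0]>a)&(r[:,0]<b)&(abs(r[:,1]-y0)<18)&(r[:,2]>lo)&(r[:,2]<hi); k=r[m]
        if m.sum()>4: print(n,nm,lab,m.sum(),"z",k[:,2].mean().round(2),end=" | ")
    m=g&(abs(r[:,1]-y0)<19)&(r[:,2]>26)&(r[:,2]<38)&(r[:,0]>20); print("xmax",np.percentile(r[m,0],[90,97]).round(1))
E
python3 cmp.py 8
```

```text
force: [-14.8, 21.3, 39.6]
grip_force: 72.1
hook rail mm [20.02 14.88 -0.38] beta,zrot,xrot [ 0.13 -0.19  0.23] F rail [ 6.2 -6.5 46.5] t 17.4 w 0.0441
hook rail mm [20.02 14.88 -0.38] beta,zrot,xrot [ 0.13 -0.19  0.23] F rail [ 6.2 -6.5 46.5] t 17.4 w 0.0441
top held blk 58 z 51.15 | top held fac 39 z 31.8 | xmax [43.3 44.9]
top fit low 5 z 34.65 | top fit blk 59 z 51.38 | top fit fac 37 z 31.64 | xmax [41.8 42.4]
scene held blk 23 z 51.2 | scene held fac 19 z 30.3 | xmax [43.3 45.2]
scene fit low 5 z 32.31 | scene fit blk 31 z 50.92 | scene fit fac 24 z 30.72 | xmax [40.  41.7]
```

Now level and at the fitted module's height. Ease the pressure, then tug lightly to see whether the clip holds.

```bash
python3 -m inch '[[[0.02,0,-0.06,0,0,0,-1],[0.02,0,-0.06,0,0,0,-1],[0,0,0,0,0,0,-1]]]' | grep force; python3 -c "
from path import *
hook()"
python3 -m inch '[[[0.0,0,-0.06,0,0,0,-1],[0,0,0,0,0,0,-1]]]' | grep force; python3 -c "
from path import *
hook()"
python3 -m inch '[[[0,0,-0.06,0,0,0,-1],[0,0,0,0,0,0,-1]]]' | grep force;python3 cmp.py 9
```

```text
force: [-4.0, 6.0, 14.9]
grip_force: 68.8
hook rail mm [18.28 15.12 -0.21] beta,zrot,xrot [ 0.06 -0.12  0.21] F rail [ 4.2 -1.6 15.9] t 17.8 w 0.0441
force: [2.1, -3.4, 6.3]
grip_force: 67.1
hook rail mm [18.3  14.94  0.02] beta,zrot,xrot [ 0.03 -0.1   0.18] F rail [7.1 0.8 2.3] t 18.0 w 0.0443
force: [2.8, -5.3, 4.2]
grip_force: 66.7
hook rail mm [18.3  14.51  0.95] beta,zrot,xrot [ 0.01 -0.1   0.11] F rail [ 7.2  0.8 -0.6] t 18.2 w 0.0445
top held blk 60 z 52.19 | top held fac 38 z 32.79 | xmax [41.3 42.3]
top fit low 6 z 35.26 | top fit blk 54 z 51.23 | top fit fac 39 z 32.35 | xmax [40.6 41.8]
scene held blk 23 z 52.31 | scene held fac 20 z 30.43 | xmax [41.3 43.6]
scene fit low 5 z 30.87 | scene fit blk 25 z 50.55 | scene fit fac 20 z 30.66 | xmax [39.7 42.4]
```

```bash
python3 -m inch '[[[0,0,-0.06,0,0,0,-1],[0,0,0,0,0,0,-1]]]' | grep force; python3 -c "
from path import *
hook()"
python3 -m inch '[[[0,0,-0.04,0,0,0,-1],[0,0,0,0,0,0,-1]]]' | grep force; python3 -c "
from path import *
hook()"
```

```text
force: [7.4, -11.5, -6.0]
grip_force: 66.2
hook rail mm [18.25 14.42  1.32] beta,zrot,xrot [ 0.   -0.1   0.09] F rail [  6.4   2.9 -13.1] t 18.5 w 0.0444
force: [10.8, -17.5, -14.5]
grip_force: 66.4
hook rail mm [18.26 14.38  1.46] beta,zrot,xrot [-0.   -0.1   0.08] F rail [  6.2   4.  -24. ] t 18.7 w 0.0442
```

It holds at -24 N. To make sure that's the clip and not only the lip, ease down and try to raise the lower end.

```bash
python3 -m inch '[[[-0.04,0,0.08,0,0,0,-1],[0,0,0.03,0,0,0,-1],[0,0,0,0,0,0,-1]]]' | grep force; python3 -c "
from path import *
hook(); print(pose()[2]['moment']@Rr)"
python3 -m inch '[[[-0.02,0,-0.04,0,0.7,0,-1],[0,0,0,0,0,0,-1]]]' | grep force; python3 -c "
from path import *
hook(); print(pose()[2]['moment']@Rr)"
python3 -m inch '[[[-0.03,0,-0.04,0,0.7,0,-1],[0,0,0,0,0,0,-1]]]' | grep force; python3 -c "
from path import *
print(pose()[2]['moment']@Rr)"; python3 cmp.py 10
```

```text
force: [5.0, -8.3, -0.2]
grip_force: 68.9
hook rail mm [18.3  14.21  0.48] beta,zrot,xrot [ 0.06 -0.05  0.08] F rail [ 7.2  1.8 -6.3] t 19.0 w 0.0439
[ 0.42332954 -1.12009285  0.04866757]
force: [6.8, -12.8, -4.0]
grip_force: 67.8
hook rail mm [16.96 13.58 -0.22] beta,zrot,xrot [ 3.04 -0.14  0.05] F rail [  8.4   2.  -12.2] t 19.2 w 0.0442
[ 0.500448   -1.80588855  0.11128678]
force: [6.6, -10.0, -12.5]
grip_force: 68.7
[ 0.62258469 -0.62735707 -0.16487759]
hook rail mm [16.57 12.86 -0.92] beta,zrot,xrot [ 5.85 -0.12 -0.04] F rail [  0.9   2.7 -17.1] t 19.4 w 0.0446
top held blk 59 z 52.17 | top held fac 34 z 30.62 | xmax [43.1 44.9]
top fit low 5 z 34.57 | top fit blk 63 z 51.66 | top fit fac 41 z 31.79 | xmax [41.8 43.5]
scene held blk 30 z 51.12 | scene held fac 13 z 30.19 | xmax [42.1 44.5]
scene fit blk 27 z 50.86 | scene fit fac 22 z 30.98 | xmax [41.8 43.9]
```

The module resists with -17 N when its lower end is lifted, so the clip is engaged. Level it again, press lightly, and release.

```bash
python3 -m inch '[[[0.03,0,0.05,0,-0.73,0,-1],[0.02,0,0.06,0,-0.73,0,-1],[0,0,0.04,0,0,0,-1],[0,0,0,0,0,0,-1]]]' | grep force; python3 -c "
from path import *
hook()"
python3 -m inch '[[[0,0,0.06,0,0,0,-1],[0,0,0.04,0,0,0,-1],[0,0,0,0,0,0,-1]]]' | grep force; python3 cmp.py 11
```

```text
force: [-5.8, 5.3, 16.8]
grip_force: 72.7
hook rail mm [15.75 12.71  0.79] beta,zrot,xrot [-0.06  0.05 -0.08] F rail [ 5.4 -3.6 17.4] t 19.9 w 0.0441
force: [-14.6, 18.5, 37.3]
grip_force: 75.8
hook rail mm [15.74 12.73  0.58] beta,zrot,xrot [ 0.02  0.02 -0.04] F rail [ 6.8 -7.2 43. ] t 20.2 w 0.0447
top held blk 61 z 52.06 | top held fac 40 z 32.93 | xmax [40.2 41.5]
top fit blk 66 z 51.21 | top fit fac 42 z 31.79 | xmax [40.9 42.1]
scene held blk 27 z 51.64 | scene held fac 21 z 31.53 | xmax [39.  40.5]
scene fit low 7 z 32.18 | scene fit blk 28 z 50.85 | scene fit fac 23 z 30.66 | xmax [40.  42.8]
```

```bash
python3 -m inch '[[[0,0,-0.06,0,0,0,-1],[0,0,-0.04,0,0,0,-1],[0,0,0,0,0,0,-0.4],[0,0,0,0,0,0,0],[0,0,0,0,0,0,0.2],[0,0,0,0,0,0,0.4],[0,0,0,0,0,0,0.4],[0,0,0,0,0,0,0.4]]]'; python3 cmp.py 12
python3 -m inch '[[[0,0,-1,0,0,0,0.4],[0,0,-1,0,0,0,0.4],[0,0,-1,0,0,0,0.4],[0,0,-1,0,0,0,0.4],[1,0,-0.5,0,0,0,0.4],[1,0,0,0,0,0,0.4],[0,0,0,0,0,0,0.4]]]'; python3 cmp.py 13; python3 prof.py 13
```

```text
time: 21.1
tool_pos: [0.5634, -0.0982, 0.0995]
ee_rot: [-3.139, 0.697, 1.929]
force: [-0.8, 0.2, -0.7]
width: 0.0598
grip_force: 0.0
hook rail mm [14.29 13.34 -1.08] beta,zrot,xrot [ 0.05  0.15 -0.03] F rail [-0.8 -0.7 -0.2] t 21.1 w 0.0598
top held blk 62 z 51.97 | top held fac 40 z 33.39 | xmax [40.1 41.9]
top fit low 6 z 33.54 | top fit blk 68 z 51.19 | top fit fac 41 z 31.91 | xmax [41.5 42.6]
scene held blk 25 z 51.56 | scene held fac 23 z 31.28 | xmax [39.5 41.8]
scene fit low 5 z 32.96 | scene fit blk 27 z 50.38 | scene fit fac 19 z 30.72 | xmax [40.6 43.4]
time: 21.9
tool_pos: [0.5242, 0.0088, 0.1518]
ee_rot: [-3.135, 0.696, 1.937]
force: [0.6, -0.0, 0.8]
width: 0.0596
grip_force: 0.0
hook rail mm [-39.36  13.95 112.12] beta,zrot,xrot [0.13 0.5  0.06] F rail [0.7 0.6 0.4] t 21.9 w 0.0596
top held blk 60 z 52.06 | top held fac 34 z 33.44 | xmax [40.9 42.2]
top fit low 6 z 34.21 | top fit blk 62 z 51.32 | top fit fac 36 z 32.36 | xmax [41.4 42.4]
scene held blk 21 z 51.61 | scene held fac 20 z 33.24 | xmax [40.4 42.7]
scene fit blk 26 z 50.44 | scene fit fac 20 z 31.02 | xmax [41.2 42.1]
top held -40:32.5 -28:49.1 -24:50.4 -20:50.2 -16:50.1 -12:50.5 -8:51.9 -4:52.6 0:52.5 4:52.4 8:52.8 12:52.0 16:51.1 20:44.2 24:40.4 28:34.4 32:31.7 36:23.4 40:15.0 44:-14.3 48:-20.9
top fitted -40:31.9 -36:34.3 -24:49.7 -20:50.0 -16:52.7 -12:51.1 -8:50.6 -4:51.6 0:50.6 4:52.1 8:50.7 12:51.1 16:51.1 20:48.6 24:40.5 28:32.2 32:31.2 36:30.8 40:7.1 44:3.7 48:-19.8
scene held -24:50.4 -20:38.2 -16:50.5 -4:50.4 4:33.4 12:51.7 16:43.7 20:38.6 24:34.3 28:31.0 32:13.0 36:0.4 40:13.3 44:13.1 48:-19.1
scene fitted -40:3.4 -36:8.1 -32:10.3 -28:9.5 -24:32.2 -20:49.3 -16:49.4 -12:49.2 -8:51.7 -4:48.9 0:49.3 4:30.3 8:24.6 12:48.4 16:38.8 20:35.3 24:38.5 28:19.1 32:-17.5 36:9.3 40:13.7 44:-13.9 48:-19.8
```

```bash
cat > fit.py <<'E'
import sys
from h import *
from goal import *
from rig import imaging
acc={}
N=int(sys.argv[1])
for i in range(N):
 for n in("top","scene"):
  v=V(imaging.get_image(n)); r=((v.cloud().reshape(-1,3)-O)@Rr*1e3)-{"top":[-1.3,2.1,.8],"scene":[1.4,-2,-.8]}[n]; g=np.ptp(v.f.reshape(-1,3).astype(int),axis=1)<30
  for nm,y0 in(("held",13.5),("fit",-81)):
    m=(abs(r[:,0]+.5)<20)&(abs(r[:,1]-y0)<17)&(abs(r[:,2]-51)<4.5); acc.setdefault((n,nm),[]).append(r[m])
    m=g&(abs(r[:,1]-y0)<30)&(r[:,2]>22)&(r[:,2]<36)&(abs(r[:,0])<60); acc.setdefault((n,nm+" ext"),[]).append(r[m])
for k,l in acc.items():
    q=np.vstack(l)
    if "ext" in k[1]: print(k,len(q),"x",np.percentile(q[:,0],[2,98]).round(1),"y",np.percentile(q[:,1],[2,98]).round(1)); continue
    A=np.c_[q[:,:2]-[-.5,q[:,1].mean()],np.ones(len(q))]; c=np.linalg.lstsq(A,q[:,2],rcond=None)[0]
    print(k,len(q),"slope x,y deg",np.degrees(np.arctan(c[:2])).round(2),"z",c[2].round(2))
E
python3 fit.py 4
```

```text
('top', 'held') 485 slope x,y deg [ 0.68 -0.21] z 51.53
('top', 'held ext') 583 x [-44.4  42.3] y [-13.   30.6]
('top', 'fit') 523 slope x,y deg [ 0.46 -0.05] z 51.26
('top', 'fit ext') 641 x [-43.9  43.1] y [-103.9  -59.8]
('scene', 'held') 204 slope x,y deg [1.09 0.53] z 51.29
('scene', 'held ext') 537 x [-43.6  42.2] y [-13.6  31.8]
('scene', 'fit') 233 slope x,y deg [-0.09  2.57] z 50.72
('scene', 'fit ext') 560 x [-42.5  43.2] y [-103.8  -57.5]
```

The module sits home: slope within 1° of the fitted one, z +0.3-0.5 mm, x extents equal. Now the end stop. I'll close the fingers, go round beyond it, and push it towards -y.

```bash
cat > rp.py <<'E'
from goal import *
def rp(*goals):
    p,R,s=pose(); q=(p-O)@Rr*1e3; print("TCP rail mm",q.round(1),"F rail",(s["force"]@Rr).round(1),"t",round(s["time"],2),"w",round(s["width"],3))
    for g in goals:
        rv,d=np.degrees((R.inv()*(relR(0)*FL)).as_rotvec())/4,(np.array(g)-q)/25*[-1,1,-1]; print("goal",g,"turn",rv.round(2),"shift",d.round(2)); q=np.array(g)
E
python3 -c "
from rp import *
rp((-2,128,100),(-2,128,30))"
```

```text
TCP rail mm [-55.8  13.1 129.6] F rail [-0.7  0.6  0.1] t 22.4 w 0.06
goal (-2, 128, 100) turn [-0.01 -0.    0.01] shift [-2.15  4.59  1.18]
goal (-2, 128, 30) turn [-0.01 -0.    0.01] shift [-0.   0.   2.8]
```

```bash
python3 -m inch '[[[-0.43,0.92,0.24,0,0,0,-1],[-0.43,0.92,0.24,0,0,0,-1],[-0.43,0.92,0.24,0,0,0,-1],[-0.43,0.92,0.24,0,0,0,-1],[-0.43,0.91,0.22,0,0,0,-1],[0,0,0,0,0,0,-1],[0,0,0,0,0,0,-1],[0,0,0,0,0,0,-1]]]'; python3 -c "
from rp import *
rp((-2,128,30))"
python3 - <<'E'
from h import *
from goal import *
from rig import imaging
for n in("top","scene"):
  v=V(imaging.get_image(n)); r=((v.cloud().reshape(-1,3)-O)@Rr*1e3)-{"top":[-1.3,2.1,.8],"scene":[1.4,-2,-.8]}[n]
  dk=v.f.reshape(-1,3).max(1)<70
  m=dk&(r[:,2]>15)&(r[:,2]<46)&(r[:,1]>70)&(r[:,1]<115)&(abs(r[:,0])<25); print(n,m.sum(),np.percentile(r[m],[3,97],axis=0).round(1))
E
```

```text
time: 23.2
tool_pos: [0.6524, -0.0112, 0.1653]
ee_rot: [-3.137, 0.697, 1.929]
force: [0.1, -0.1, 0.3]
width: 0.0004
grip_force: 0.0
TCP rail mm [ -3.6 127.  100.1] F rail [0.3 0.  0.2] t 23.2 w 0.0
goal (-2, 128, 30) turn [-0.03 -0.01  0.04] shift [-0.06  0.04  2.8 ]
top 37 [[-10.5  85.5  18.6]
 [ 19.6  92.6  43.5]]
scene 72 [[-16.5  85.5  15.6]
 [ 17.3 100.   41.5]]
```

```bash
python3 -m inch '[[[-0.06,0.04,0.9,0,0,0,-1],[0,0,0.9,0,0,0,-1],[0,0,0.6,0,0,0,-1],[0,0,0.4,0,0,0,-1],[0,0,0,0,0,0,-1],[0,-0.2,0,0,0,0,-1],[0,-0.2,0,0,0,0,-1],[0,0,0,0,0,0,-1]]]'; python3 -c "
from rp import *
rp()"
python3 -m inch '[[[0,-0.2,0,0,0,0,-1],[0,-0.2,0,0,0,0,-1],[0,-0.2,0,0,0,0,-1],[0,0,0,0,0,0,-1]]]'|grep force; python3 -c "
from rp import *
rp()"
python3 -m inch '[[[0,-0.2,0,0,0,0,-1],[0,-0.2,0,0,0,0,-1],[0,0,0,0,0,0,-1]]]'|grep force; python3 -c "
from rp import *
rp()"
```

```text
time: 24.1
tool_pos: [0.6604, -0.0575, 0.1138]
ee_rot: [-3.139, 0.698, 1.928]
force: [-0.1, -0.3, -0.5]
width: 0.0
grip_force: 0.0
TCP rail mm [ -1.4 118.3  30.9] F rail [-0.1 -0.2 -0.5] t 24.1 w 0.0
force: [1.0, 1.0, 0.9]
grip_force: 0.8
TCP rail mm [ -1.5 104.2  30.7] F rail [0.1 1.3 1. ] t 24.5 w 0.0
force: [1.0, 0.9, 1.3]
grip_force: 0.7
TCP rail mm [-1.4 93.2 30.3] F rail [0.5 1.2 1.3] t 24.8 w 0.0
```

```bash
python3 -m inch '[[[0,-0.2,0,0,0,0,-1],[0,-0.2,0,0,0,0,-1],[0,-0.2,0,0,0,0,-1],[0,-0.2,0,0,0,0,-1],[0,-0.2,0,0,0,0,-1],[0,0,0,0,0,0,-1]]]'|grep force; python3 -c "
from rp import *
rp()"
python3 - <<'E'
from h import *
from goal import *
from rig import imaging
for n in("top","scene"):
  v=V(imaging.get_image(n)); r=((v.cloud().reshape(-1,3)-O)@Rr*1e3)-{"top":[-1.3,2.1,.8],"scene":[1.4,-2,-.8]}[n]
  f=v.f.reshape(-1,3); b=f.mean(1)>140
  m=b&(abs(r[:,2])<3)&(abs(r[:,0]-10)<8)&(r[:,1]>20)&(r[:,1]<120); k=np.sort(r[m,1]); h=np.histogram(k,bins=np.arange(20,124,4)); print(n,[(int(e),int(c)) for c,e in zip(*h) if c])
E
```

```text
force: [0.4, 0.6, 0.3]
grip_force: 0.5
TCP rail mm [-1.3 67.4 30. ] F rail [-0.1  0.6  0.5] t 25.4 w -0.0
top [(52, 1), (56, 4), (60, 4), (64, 4), (68, 6), (72, 5), (76, 3), (80, 6), (84, 4), (88, 6), (92, 3), (96, 6), (100, 3), (104, 3), (108, 4), (112, 6), (116, 4)]
scene [(68, 1), (72, 2), (76, 2), (84, 3), (88, 2), (92, 2), (96, 2), (100, 2), (104, 1), (108, 2), (112, 4), (116, 3)]
```

The stop slides along: rail is now visible behind it from y≈54. Small steps until contact.

```bash
for i in 1; do :; done
python3 -m inch '[[[0,-0.08,0,0,0,0,-1],[0,-0.08,0,0,0,0,-1],[0,-0.04,0,0,0,0,-1],[0,0,0,0,0,0,-1]]]'|grep force:; python3 -c "
from rp import *
rp()"
python3 -m inch '[[[0,-0.04,0,0,0,0,-1],[0,0,0,0,0,0,-1]]]'|grep force:; python3 -c "
from rp import *
rp()"
python3 -m inch '[[[0,-0.04,0,0,0,0,-1],[0,0,0,0,0,0,-1]]]'|grep force:; python3 -c "
from rp import *
rp()"
python3 -m inch '[[[0,-0.04,0,0,0,0,-1],[0,0,0,0,0,0,-1]]]'|grep force:; python3 -c "
from rp import *
rp()"
```

```text
force: [1.9, -0.5, -0.9]
grip_force: 1.0
TCP rail mm [-1.2 63.9 30.1] F rail [ 0.3  1.6 -1.4] t 25.9 w -0.0
force: [3.1, -0.2, -0.7]
grip_force: 1.1
TCP rail mm [-1.2 63.  30.2] F rail [ 0.5  2.9 -1.3] t 26.1 w -0.0
force: [2.4, -0.0, -1.3]
grip_force: 1.1
TCP rail mm [-1.2 62.  30.2] F rail [-0.2  2.2 -1.5] t 26.3 w 0.0
force: [2.6, -0.6, -1.9]
grip_force: 1.1
TCP rail mm [-1.2 60.9 30.3] F rail [-0.1  2.2 -2.4] t 26.5 w 0.0
```

```bash
python3 -m inch '[[[0,-0.04,0,0,0,0,-1],[0,0,0,0,0,0,-1]]]'|grep force:; python3 -c "
from rp import *
rp()"
python3 -m inch '[[[0,-0.04,0,0,0,0,-1],[0,0,0,0,0,0,-1]]]'|grep force:; python3 -c "
from rp import *
rp()"
python3 -m inch '[[[0,-0.04,0,0,0,0,-1],[0,0,0,0,0,0,-1]]]'|grep force:; python3 -c "
from rp import *
rp()"
python3 -m inch '[[[0,-0.04,0,0,0,0,-1],[0,0,0,0,0,0,-1]]]'|grep force:; python3 -c "
from rp import *
rp()"
```

```text
force: [4.0, -0.6, -2.4]
grip_force: 1.9
TCP rail mm [-1.2 60.8 30.3] F rail [-0.1  3.5 -3.1] t 26.7 w 0.0
force: [5.1, -0.9, -2.5]
grip_force: 2.5
TCP rail mm [-1.2 60.6 30.4] F rail [ 0.4  4.5 -3.6] t 26.9 w 0.0
force: [6.4, -0.9, -3.3]
grip_force: 2.7
TCP rail mm [-1.2 60.1 30.5] F rail [ 0.3  5.7 -4.5] t 27.1 w 0.0
force: [6.4, -0.8, -3.1]
grip_force: 2.7
TCP rail mm [-1.2 59.1 30.5] F rail [ 0.3  5.7 -4.2] t 27.3 w 0.0
```

The force stepped from 2.2 to 5.7 N as the stop met the module. Back off, rise and check.

```bash
python3 -m inch '[[[0,0.2,0,0,0,0,-1],[0,0.3,0,0,0,0,-1],[0,0,-0.8,0,0,0,-1],[0,0,-1,0,0,0,-1],[0,0,-1,0,0,0,-1],[0,0,-1,0,0,0,-1],[0.5,0.3,-0.5,0,0,0,-1],[0.5,0.3,0,0,0,0,-1]]]'; python3 -m inch '[[[1,0,0,0,0,0,-1],[1,0,0,0,0,0,-1],[1,0,0,0,0,0,-1],[0,0,0,0,0,0,-1],[0,0,0,0,0,0,-1]]]'|grep force:
python3 fit.py 3
python3 - <<'E'
from h import *
from goal import *
from rig import imaging
a=[]
for n in("top","scene"):
  v=V(imaging.get_image(n)); r=((v.cloud().reshape(-1,3)-O)@Rr*1e3)-{"top":[-1.3,2.1,.8],"scene":[1.4,-2,-.8]}[n]
  dk=v.f.reshape(-1,3).max(1)<70
  m=dk&(r[:,2]>20)&(r[:,2]<46)&(r[:,1]>33)&(r[:,1]<80)&(abs(r[:,0])<25); print(n,"stop",m.sum(),np.percentile(r[m],[3,97],axis=0).round(1).tolist())
  u=v.proj(O)[0].astype(int); x,y=u[0]-40,u[1]-45; a.append(cv2.resize(v.f[y:y+90,x:x+80],(400,450),interpolation=cv2.INTER_CUBIC))
cv2.imwrite("pics/end.png",np.hstack(a))
E
```

```text
time: 28.1
tool_pos: [0.5983, 0.0145, 0.1804]
ee_rot: [3.141, 0.697, 1.927]
force: [0.2, 0.9, -0.3]
width: -0.0001
grip_force: 0.0
force: [-0.0, 0.8, 0.6]
grip_force: 0.0
('top', 'held') 351 slope x,y deg [ 1.5 -0.9] z 51.44
('top', 'held ext') 467 x [-44.5  42.7] y [-14.7  39.6]
('top', 'fit') 399 slope x,y deg [-0.63 -0.66] z 50.99
('top', 'fit ext') 490 x [-43.6  43.2] y [-104.   -59.9]
('scene', 'held') 145 slope x,y deg [-0.53 -0.45] z 51.22
('scene', 'held ext') 403 x [-42.4  42.3] y [-14.5  34.2]
('scene', 'fit') 177 slope x,y deg [-0.51  0.53] z 50.94
('scene', 'fit ext') 430 x [-41.2  43.4] y [-104.2  -58.3]
top stop 2 [[-10.8, 37.4, 29.6], [15.7, 37.7, 38.2]]
scene stop 3 [[6.4, 37.3, 30.8], [18.0, 52.6, 39.9]]
```

View pics/end.png

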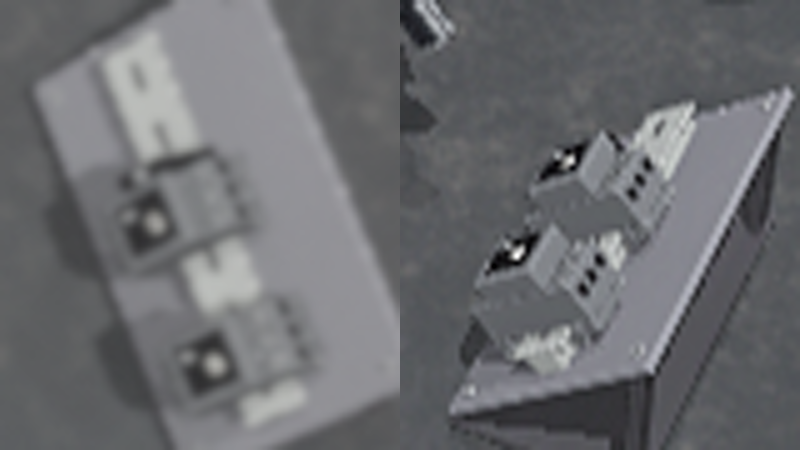

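The end picture shows the module parallel to the fitted one, with the black stop flush behind it at (185,165), rail visible between the two modules at (220,275), and the gripper clear.

```bash
python3 -c "
from rig import arm
print(arm.job_done())"
```

```text
the job is handed in; nothing more can be done
None
```

I handed the job in; no verdict came back. By camera, the relay module sits level at the fitted relay's height, the end stop stands against its far side, and about 45 mm of rail is free to the fitted relay. The clip was not directly visible; I judged it snapped by tugging, before a last press and release.

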